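# Filter change on a welder's air-fed respirator: fit the filter and snap the cover on

### The arm

A 6-joint arm with a two-finger parallel gripper is mounted at the origin on the work surface; the furniture and walls round the work are solid. World frame = base frame: x ahead of the robot, y to its left, z up, the work surface at z = 0. Lengths are in m, angles in rad, forces in N, time in s.
With the tool pointing down it reaches from about 0.275 to 0.725 m from the base axis. Payload 15.9 kg.
Tool frame: the origin (TCP) lies at the very end of the fingers, on their centre line; the grasp point (between the pads) lies 19 mm behind it (grip_depth is the distance from the TCP to the grasp point, in m); y points along the fingers, z is the direction in which the jaws open and shut, and the axes are right-handed (so a half turn about y gives the same grasp; the last joint's range is limited). The gripper opens to 85 mm and grips with 20 to 120 N. Pads are 22 mm wide; open, the fingers measure 114 mm over their backs; the gripper's body (76 mm by 85 mm) begins 54 mm behind the grasp point. The pads swing forward as they close: fully open they stand 13 mm farther back than shut.
Start: joints at [0, 0.213, -0.034, 1.323, 0, 1.571], TCP at [0.5, -0, 0.231] pointing down, gripper open.
Joint ranges: [-2.98, 2.98], [-0.74, 1.72], [-1.14, 1.35], [-2.1, 2.04], [-1.57, 1.44], [-3.14, 3.14]. Speed limits (rad/s): [1.89, 1.89, 2.39, 2.57, 3.14, 3.14].

### API

Orientations are given as a 3x3 rotation matrix whose columns are the frame's x, y, z axes.
In Python, from cell import * gives the robot as it stands.
- The arm moves only by the tool apply_moves, never from a script. Its argument "moves" is a list of rows, each a list of 3 entries, a list of its own where there are three numbers: the shift along the world's x, y, z each as a share of 0.075 m, from -1 to 1, then the turn, a rotation vector about the world's x, y, z each as a share of pi/2 rad, from -1 to 1, then the gripper's target within -1 to 1 (fully open at 1, half-way at 0, shut at -1). A call has 1 to 5 rows; each row shifts and turns the pose as measured when the row begins; what a row does not reach is not made up. A row lasts 1/8 s, in which the tool goes at most 62.5 mm and 10.7 degrees, less where a joint would pass 70% of its speed; a pose out of reach is approached as far as the arm can. A call with a number of a shift or a turn outside -1 to 1 is refused whole. A call with a gripper value outside its range is refused whole. The fingers move at their own pace and stop on an object; "force" is the grip in N (left out, the last holds). Time passes only in rows, so rows that do not move let the fingers close. It gives the time, the measured TCP pose, the force and the opening at its end, in the units of the state.
- sense(): the state, without advancing time (a new reading comes with each control period).
- read_camera(name): name is "scene" or "side" or "wrist"; returns the picture (400x640x3 uint8, red, green, blue); there is no depth.
- calibration(name): a dict with "mtx" (3x3 intrinsics, pixels), "D" ([k1, k2, p1, p2, k3] as OpenCV has them; the pictures are not rectified), "R" (3x3) and "t" (3): a world point X has camera coordinates R X + t; the wrist camera has in their place "T_tool_cam" (4x4, takes a point from camera to tool coordinates, whose origin is the TCP and whose axes are the tool frame's). Camera axes: x right, y down, z forward; pixel columns grow to the right and rows downward; lengths in m; the calibration is good to about 2 mm. A picture is of the moment at which its call begins: read the wrist's pose just before it. calibration takes no time and is no camera call.
- close_job(): hands the job in, once; it reports no verdict.
Trained networks look in the newest picture that a camera, given by its name, has taken for a name from the list of things; names that differ only in an ending like _2 or _b are one class to them, and where a whole thing is asked for, a point or a joint stands for the part that bears it (a point fixed in the world has none). Each returns a list of dicts, best first, with "conf" (0 to 1); they miss things now and then, are a little off and sometimes report something else, mostly with a low value. They report only what shows in the picture. A call takes as long as a camera call. They do not tell look-alikes from the thing itself.
- find_in(target, camera): "pixel" ([row, column] in pixels, amid what is visible of it).
- silhouettes(target, camera): "pixels" (400x640 bool, what is visible of it) and "pixel" ([row, column] in pixels, amid what is visible of it).
The state is a dict: "time": time; "joints": joint angles; "joint_velocities": joint speeds; "effort": joint torques, N m; "tcp_pos": TCP position; "tcp_rot": TCP orientation; "force": force on the tool from outside, world axes, zero at the start; "wrist_torque": the same for the moment, N m; "finger_gap": finger opening in m.
Only numpy, scipy, OpenCV 4.12 (cv2) and the standard library are available. Lean on these libraries where they do the work, as an engineer would, in place of code of your own. Each camera call takes 0.05 s, during which the arm holds its last target.

### The job

Put the respirator blower unit back together: lay the white filter in the tray on top of the unit, set the grey louvred cover over it so that it sits flat on the deck, then press down every one of the six blue snap tabs round the cover until each has clicked under its catch and stays down. Leave the spray can, the magnet and the tape measure standing where they are.

Things in the scene. Friction and masses are not known exactly. Their poses are not given: they have to be found in the camera images.
- unit: respirator blower unit: dark grey box 190 x 118 x 50 mm, fixed, its long side across in front of the robot. Origin on its underside, below the tray's middle; x along its length to the battery end (body from x = -84 to +106 mm, round hose outlet to -104), y across (+-59 mm), z up. Flat deck at z = 50 mm with the filter tray, and round that six pale grey spring catches, one for each tab
- tray (a point): middle of the filter tray's floor (unit frame 0, 0, 50 mm): the tray is a light grey bevelled wall 7 mm high on the deck, inside 92 x 50 mm (long way along the unit's x), outside 99 x 57 mm
- catch1 (a joint): one of the six alike spring catches: pale grey hooks 14 mm wide on dark plinths (22 x 7 x 14 mm), tops 77 mm above the bench, hook inward. In the unit frame at x = +-34 mm on both long sides (y = 49 to 57 mm and -57 to -49) and at y = 0 on both ends (x = 70 to 78 and -78 to -70). 0 rad: upright; leans outward up to 0.1 rad while a tab is pressed past it and springs back
- filter: new filter cartridge: white plastic frame with pleats, 88 x 46 x 22 mm, foot bevelled by 2 mm, 50 g, lying pleats up. Origin at the centre of its underside; x along its length, z up. Held across its 46 mm width; fits the tray either way round with 2 mm play a side and then stands 15 mm proud of the tray wall
- cover: filter cover: hollow light grey louvred lid, open below, 106 x 64 x 26 mm without tabs, inside 101.4 x 59.4 x 23.5 mm, 150 g, right way up. Origin at the centre of its lower edge; x along its length, z up. Held across the plain walls (64 mm) at mid-length, 52 mm free between tabs. Goes over the filter and outside the tray wall (1.2 mm play a side, either way round) down to the deck
- tab1 (a joint): blue snap tab 1, on the +y long side, 34 mm to +x (cover frame): flap 16 mm wide reaching 20 mm out, hinged 24.5 mm above the cover's lower edge. 0 rad: up, about 20 degrees above level (weak spring); 0.34: level. Pressed straight down with some 7 to 15 N on its pad it pushes the catch aside, snaps under the hook and stays at about 0.28 when let go; hard stop at 0.37
- pad1 (a point): middle of the ribbed top (10 x 16 mm) of the thumb pad of tab 1: the spot to press. On the fitted cover it is about 81 mm above the bench with the tab up (the pad's outer edge 83) and 78 mm when snapped: then 2 mm above the cover's top and 1 mm above the catches. It is 8 mm outside the cover's wall with the tab up, 10 mm when snapped
- tab2 (a joint): blue snap tab 2, on the +y long side, 34 mm to -x (cover frame): flap 16 mm wide reaching 20 mm out, hinged 24.5 mm above the cover's lower edge. 0 rad: up, about 20 degrees above level (weak spring); 0.34: level. Pressed straight down with some 7 to 15 N on its pad it pushes the catch aside, snaps under the hook and stays at about 0.28 when let go; hard stop at 0.37
- pad2 (a point): middle of the ribbed top (10 x 16 mm) of the thumb pad of tab 2: the spot to press. On the fitted cover it is about 81 mm above the bench with the tab up (the pad's outer edge 83) and 78 mm when snapped: then 2 mm above the cover's top and 1 mm above the catches. It is 8 mm outside the cover's wall with the tab up, 10 mm when snapped
- tab3 (a joint): blue snap tab 3, on the -x end, in the middle (cover frame): flap 16 mm wide reaching 20 mm out, hinged 24.5 mm above the cover's lower edge. 0 rad: up, about 20 degrees above level (weak spring); 0.34: level. Pressed straight down with some 7 to 15 N on its pad it pushes the catch aside, snaps under the hook and stays at about 0.28 when let go; hard stop at 0.37
- pad3 (a point): middle of the ribbed top (10 x 16 mm) of the thumb pad of tab 3: the spot to press. On the fitted cover it is about 81 mm above the bench with the tab up (the pad's outer edge 83) and 78 mm when snapped: then 2 mm above the cover's top and 1 mm above the catches. It is 8 mm outside the cover's wall with the tab up, 10 mm when snapped
- tab4 (a joint): blue snap tab 4, on the -y long side, 34 mm to -x (cover frame): flap 16 mm wide reaching 20 mm out, hinged 24.5 mm above the cover's lower edge. 0 rad: up, about 20 degrees above level (weak spring); 0.34: level. Pressed straight down with some 7 to 15 N on its pad it pushes the catch aside, snaps under the hook and stays at about 0.28 when let go; hard stop at 0.37
- pad4 (a point): middle of the ribbed top (10 x 16 mm) of the thumb pad of tab 4: the spot to press. On the fitted cover it is about 81 mm above the bench with the tab up (the pad's outer edge 83) and 78 mm when snapped: then 2 mm above the cover's top and 1 mm above the catches. It is 8 mm outside the cover's wall with the tab up, 10 mm when snapped
- tab5 (a joint): blue snap tab 5, on the -y long side, 34 mm to +x (cover frame): flap 16 mm wide reaching 20 mm out, hinged 24.5 mm above the cover's lower edge. 0 rad: up, about 20 degrees above level (weak spring); 0.34: level. Pressed straight down with some 7 to 15 N on its pad it pushes the catch aside, snaps under the hook and stays at about 0.28 when let go; hard stop at 0.37
- pad5 (a point): middle of the ribbed top (10 x 16 mm) of the thumb pad of tab 5: the spot to press. On the fitted cover it is about 81 mm above the bench with the tab up (the pad's outer edge 83) and 78 mm when snapped: then 2 mm above the cover's top and 1 mm above the catches. It is 8 mm outside the cover's wall with the tab up, 10 mm when snapped
- tab6 (a joint): blue snap tab 6, on the +x end, in the middle (cover frame): flap 16 mm wide reaching 20 mm out, hinged 24.5 mm above the cover's lower edge. 0 rad: up, about 20 degrees above level (weak spring); 0.34: level. Pressed straight down with some 7 to 15 N on its pad it pushes the catch aside, snaps under the hook and stays at about 0.28 when let go; hard stop at 0.37
- pad6 (a point): middle of the ribbed top (10 x 16 mm) of the thumb pad of tab 6: the spot to press. On the fitted cover it is about 81 mm above the bench with the tab up (the pad's outer edge 83) and 78 mm when snapped: then 2 mm above the cover's top and 1 mm above the catches. It is 8 mm outside the cover's wall with the tab up, 10 mm when snapped
- spray_can: bystander: white and red spray can standing upright, 58 mm across, 192 mm high; origin at the centre of its underside
- magnet: bystander: grey welding magnet standing upright, 24 x 46 x 66 mm; origin at the centre of its underside
- tape: bystander: yellow and black tape measure standing on its edge, 32 x 82 x 60 mm; origin at the centre of its underside
Things that resemble listed ones, but are neither listed nor needed, are in the scene too. Leave any red look-alike of the filter alone.

How it is judged:
By the outcome, as a careful person would: the job done as asked, in the order asked, and still so for the second after the job is handed in, with the robot touching nothing.
It also fails if it takes over 67 s, if anything falls off the work surface, if the arm or the gripper's body presses on something with over 40 N, if the wrist force passes 120 N, or if a joint passes its speed limit or range.

## Working session

There is one attempt and no reset: what is moved stays moved. The work goes in short steps, Python scripts to look and compute and a tool call to move; the robot and the scene stay as the last step left them, time stands still between calls to the robot, and variables do not carry over. Pictures are saved under pics/ and viewed, and the job is handed in when it is done.

Besides the shell and the picture viewer there is one more tool, called after "Emit:" in YAML: its name, and indented under it one key for each argument. apply_moves: Moves the arm, as the interface text tells. Shift numbers are shares of 0.075 m and turn numbers shares of pi/2 rad, none past 1 either way. Its arguments: {"type":"object","properties":{"moves":{"type":"array","items":{"type":"array"}},"force":{"type":"number"}},"required":["moves"]}

```bash
ls; mkdir -p pics; cat > h.py <<'E'
from cell import *
import numpy as np, cv2
def snap(cam,name):
    im=read_camera(cam); cv2.imwrite('pics/'+name+'.png',im[:,:,::-1]); return im
def cam_pose(cam, s=None):
    c=calibration(cam)
    K=np.array(c['mtx']);D=np.array(c['D'],float)
    if 'T_tool_cam' in c:
        T=np.array(c['T_tool_cam']); s=s or sense()
        Rw=np.array(s['tcp_rot'])@T[:3,:3]; o=np.array(s['tcp_rot'])@T[:3,3]+np.array(s['tcp_pos'])
        R=Rw.T; t=-R@o
    else: R=np.array(c['R']);t=np.array(c['t'])
    return K,D,R,t
def ray(cam,rc,z,P=None):
    K,D,R,t=P or cam_pose(cam)
    u=cv2.undistortPoints(np.array([[[rc[1],rc[0]]]],float),K,D)[0,0]
    d=R.T@np.array([u[0],u[1],1]); o=-R.T@t
    return o+d*(z-o[2])/d[2]
def proj(cam,X,P=None):
    K,D,R,t=P or cam_pose(cam)
    p=cv2.projectPoints(np.atleast_2d(np.array(X,float)),cv2.Rodrigues(R)[0],t,K,D)[0][:,0]
    return p[:,::-1] # row col
E
python3 - <<'E'
from h import *
s=sense(); print({k:np.round(v,3).tolist() for k,v in s.items()})
for c in ['scene','side','wrist']:
    snap(c,c+'0'); 
    for t in ['unit','filter','cover','spray_can','magnet','tape']:
        print(c,t,[(np.round(d['pixel']).tolist(),round(d['conf'],2)) for d in find_in(t,c)])
E
```

```text
pics
{'time': 0.0, 'joints': [-0.0, 0.213, -0.035, 1.323, 0.0, 1.571], 'joint_velocities': [-0.0, 0.001, -0.002, -0.0, -0.0, 0.0], 'effort': [-0.001, -68.618, 48.713, 0.018, -0.0, -0.0], 'tcp_pos': [0.5, -0.0, 0.231], 'tcp_rot': [[-0.0, -0.001, 1.0], [-1.0, 0.0, -0.0], [-0.0, -1.0, -0.001]], 'force': [-0.167, -0.577, 0.009], 'wrist_torque': [-0.0, -0.035, 0.022], 'finger_gap': 0.085}
scene unit [([197.0, 330.0], 0.93), ([263.0, 359.0], 0.39)]
scene filter [([133.0, 262.0], 0.82), ([150.0, 293.0], 0.76)]
scene cover [([274.0, 379.0], 0.74), ([252.0, 368.0], 0.4)]
scene spray_can [([166.0, 274.0], 0.81)]
scene magnet [([254.0, 320.0], 0.59)]
scene tape [([222.0, 348.0], 0.78)]
side unit [([214.0, 330.0], 0.91)]
side filter [([169.0, 318.0], 0.76), ([149.0, 300.0], 0.51)]
side cover [([312.0, 346.0], 0.77)]
side spray_can [([166.0, 279.0], 0.63)]
side magnet [([268.0, 287.0], 0.63)]
side tape [([240.0, 336.0], 0.8), ([213.0, 331.0], 0.24)]
wrist unit [([75.0, 293.0], 0.83)]
wrist filter []
wrist cover [([309.0, 300.0], 0.75)]
wrist spray_can [([272.0, 307.0], 0.31)]
wrist magnet [([247.0, 196.0], 0.72), ([176.0, 300.0], 0.62)]
wrist tape [([178.0, 297.0], 0.76), ([139.0, 260.0], 0.44)]
```

View pics/scene0.png

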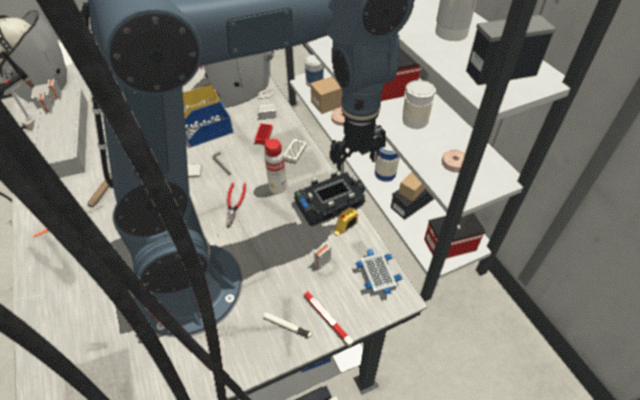

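View pics/side0.png

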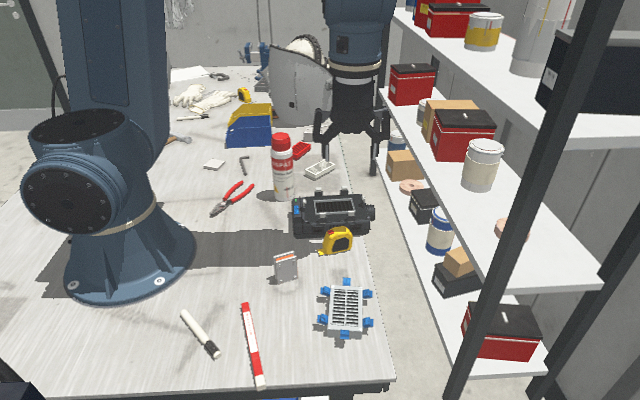

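View pics/wrist0.png

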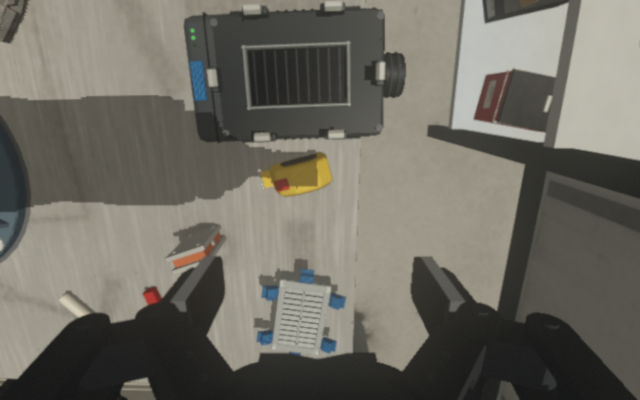

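```bash
python3 - <<'E'
from h import *
P=cam_pose('wrist')
print(calibration('wrist')['mtx'],np.round(-P[2].T@P[3],3), np.round(P[2],2).tolist())
for n,rc,z in [('trayc',(76,297),.057),('trayTL',(45,243),.057),('trayTR',(42,348),.057),('trayBR',(105,350),.057),('trayBL',(108,247),.057),('battcatch',(77,212),.077),('hosecatch',(71,379),.077),
 ('cover',(315,301),.026),('cTL',(280,280),.026),('cTR',(284,329),.026),('tab top',(275,307),.03),('tape',(175,298),.06),('magnet',(245,195),.066),('edge',(200,360),0)]:
    print(n,np.round(ray('wrist',rc,z,P),3))
for cam in ['scene','side']:
    P=cam_pose(cam); print(cam,np.round(-P[2].T@P[3],3))
P=cam_pose('scene')
for n,rc,z in [('filt',(150,294),.022),('red',(133,262),.022),('can',(143,274),.19),('canfoot',(190,277),0),('cover',(270,379),.026),('tray',(192,330),.05)]:
    print(n,np.round(ray('scene',rc,z,P),3))
P=cam_pose('side')
for n,rc,z in [('filt',(169,320),.022),('red',(149,301),.022),('can',(136,279),.19),('cover',(308,346),.026),('tray',(205,333),.05)]:
    print(n,np.round(ray('side',rc,z,P),3))
E
```

```text
[[320.58412229   0.         317.34943072]
 [  0.         320.58412229 201.1167219 ]
 [  0.           0.           1.        ]] [0.499 0.072 0.374] [[1.0, 0.0, 0.0], [0.0, -0.96, 0.29], [0.0, -0.29, -0.96]]
trayc [0.48  0.097 0.057]
trayTL [0.432 0.124 0.057]
trayTR [0.527 0.126 0.057]
trayBR [0.53  0.071 0.057]
trayBL [0.432 0.069 0.057]
battcatch [0.407 0.095 0.077]
hosecatch [0.553 0.1   0.077]
cover [ 0.479 -0.185  0.026]
cTL [ 0.454 -0.135  0.026]
cTR [ 0.514 -0.14   0.026]
tab top [ 0.487 -0.125  0.03 ]
tape [0.48  0.004 0.06 ]
magnet [ 0.371 -0.07   0.066]
edge [ 0.551 -0.04   0.   ]
scene [ 0.079 -0.705  1.065]
side [ 0.4   -0.659  0.614]
filt [0.458 0.349 0.022]
red [0.39  0.479 0.022]
can [0.356 0.232 0.19 ]
canfoot [0.345 0.223 0.   ]
cover [ 0.481 -0.187  0.026]
tray [0.474 0.103 0.05 ]
filt [0.461 0.334 0.022]
red [0.406 0.47  0.022]
can [0.349 0.225 0.19 ]
cover [ 0.478 -0.196  0.026]
tray [0.48  0.107 0.05 ]
```

Emit:
apply_moves:
  moves:
    - [[-0.1,0.8,0],[0,0,0],1]
    - [[-0.1,0.8,0],[0,0,0],1]
    - [[-0.1,0.8,0],[0,0,0],1]
    - [[-0.1,0.8,0],[0,0,0],1]
    - [[-0.1,0.8,0],[0,0,0],1]

```text
time: 1.68
tcp_pos: [0.4614, 0.3048, 0.2317]
tcp_rot: [[-0.008, 0.002, 1.0], [-1.0, -0.0, -0.008], [0.0, -1.0, 0.002]]
force: [1.2, -0.4, -0.5]
finger_gap: 0.0855
```

Emit:
apply_moves:
  moves:
    - [[0,0.4,0],[0,0,0],1]
    - [[0,0,0],[0,0,0],1]

```text
time: 1.92
tcp_pos: [0.4599, 0.3396, 0.2309]
tcp_rot: [[-0.003, 0.001, 1.0], [-1.0, -0.0, -0.003], [0.0, -1.0, 0.001]]
force: [0.0, -0.8, -0.7]
finger_gap: 0.0855
```

```bash
python3 - <<'E'
from h import *
s=sense(); print(s['tcp_pos'],s['time'])
snap('wrist','w1'); r=silhouettes('filter','wrist')
P=cam_pose('wrist')
for d in r:
    m=d['pixels'].astype(np.uint8); c=max(cv2.findContours(m,0,2)[0],key=cv2.contourArea)
    bx=cv2.boxPoints(cv2.minAreaRect(c)); print(d['conf'],d['pixel'],bx.round().tolist())
    print([ray('wrist',(p[1],p[0]),.022,P).round(4).tolist() for p in bx], ray('wrist',d['pixel'],.022,P))
E
```

```text
[0.45989489 0.33961245 0.23093851] 1.925
0.86 [34.2, 252.6] [[208.0, 60.0], [253.0, -21.0], [299.0, 5.0], [254.0, 85.0]]
[[0.3489, 0.4543, 0.022], [0.3984, 0.5261, 0.022], [0.4426, 0.5033, 0.022], [0.3949, 0.4288, 0.022]] [0.39587196 0.47738323 0.022     ]
0.73 [158.7, 318.2] [[274.0, 171.0], [333.0, 117.0], [364.0, 150.0], [304.0, 204.0]]
[[0.4118, 0.3377, 0.022], [0.4773, 0.3966, 0.022], [0.5108, 0.3617, 0.022], [0.4449, 0.2993, 0.022]] [0.46094165 0.35178327 0.022     ]
```

View pics/w1.png

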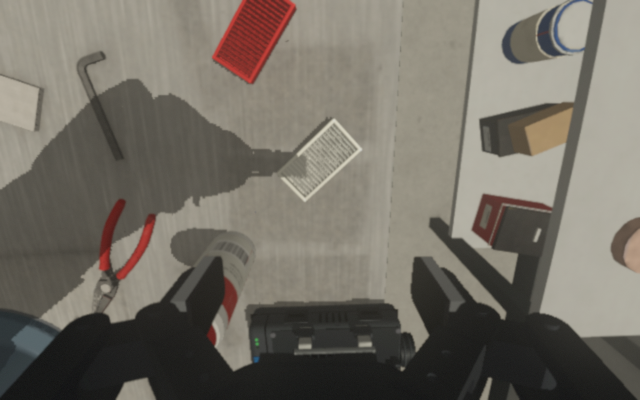

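```bash
python3 - <<'E'
from h import *
s=sense(); print(np.round(s['joints'],3))
P=cam_pose('wrist')
im=cv2.imread('pics/w1.png'); 
crop=cv2.resize(im[100:215,260:380],None,fx=5,fy=5,interpolation=cv2.INTER_CUBIC); cv2.imwrite('pics/w1c.png',crop)
E
```

```text
[ 6.330e-01  3.620e-01  1.660e-01  1.374e+00 -1.000e-03  2.209e+00]
```

View pics/w1c.png

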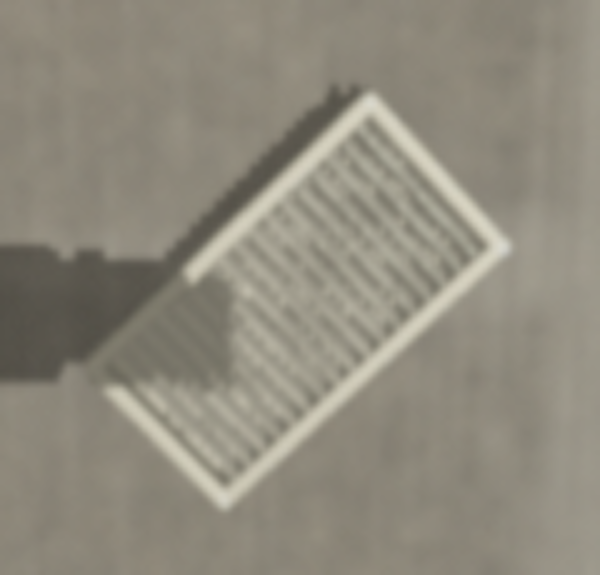

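```bash
python3 - <<'E'
from h import *
P=cam_pose('wrist')
c=np.array([ray('wrist',(r,u),.022,P)[:2] for u,r in [(334,118),(362.4,149.4),(305,202),(277.4,172)]])
print(c.round(4).tolist(),c.mean(0))
for i in range(4):
    d=c[(i+1)%4]-c[i]; print(np.hypot(*d),np.degrees(np.arctan2(d[1],d[0])))
E
```

```text
[[0.4779, 0.3953], [0.5093, 0.3618], [0.4456, 0.302], [0.4154, 0.3371]] [0.4620669  0.34904991]
0.04591971506196484 -46.815166739992286
0.08742199232646247 -136.77209596684236
0.046369740212765194 130.73641758324433
0.08544174085114685 42.95550921492918
```

Emit:
apply_moves:
  moves:
    - [[0.03,0.12,0],[0,0,0.118],1]
    - [[0,0,0],[0,0,0.118],1]
    - [[0,0,0],[0,0,0.118],1]
    - [[0,0,0],[0,0,0.118],1]
    - [[0,0,0],[0,0,0.118],1]

```text
time: 2.65
tcp_pos: [0.4643, 0.3405, 0.2324]
tcp_rot: [[0.804, 0.002, 0.594], [-0.594, 0.001, 0.804], [0.001, -1.0, 0.002]]
force: [0.2, 0.7, 0.7]
finger_gap: 0.0853
```

Emit:
apply_moves:
  moves:
    - [[0,0,-0.2],[0,0,0.118],1]
    - [[0,0,-0.2],[0,0,0.118],1]
    - [[0,0,-0.2],[0,0,0.118],1]
    - [[0,0,-0.2],[0,0,0.118],1]
    - [[0,0,-0.2],[0,0,0.118],1]

```text
time: 3.28
tcp_pos: [0.4668, 0.3339, 0.1579]
tcp_rot: [[0.955, 0.002, -0.296], [0.296, 0.005, 0.955], [0.004, -1.0, 0.004]]
force: [-0.7, 0.6, -0.0]
finger_gap: 0.0853
```

Emit:
apply_moves:
  moves:
    - [[-0.03,0.1,-0.3],[0,0,0.11],1]
    - [[-0.03,0.1,-0.3],[0,0,0.11],1]
    - [[0,0,-0.2],[0,0,0.067],1]
    - [[0,0,0],[0,0,0],1]

```text
time: 3.78
tcp_pos: [0.4632, 0.3436, 0.0965]
tcp_rot: [[0.724, -0.0, -0.69], [0.69, 0.005, 0.724], [0.003, -1.0, 0.004]]
force: [0.2, -0.4, 0.6]
finger_gap: 0.0854
```

```bash
python3 - <<'E'
from h import *
s=sense(); print(s['tcp_pos'],np.round(s['joints'],3))
im=snap('wrist','w2')
P=cam_pose('wrist')
c=np.array([[0.4779, 0.3953], [0.5093, 0.3618], [0.4456, 0.302], [0.4154, 0.3371]])
print(proj('wrist',np.c_[c,[.022]*4],P).round())
E
```

```text
[0.46324797 0.34355805 0.09648578] [ 0.636  0.425 -0.087  1.057  0.004 -0.125]
[[271. 354.]
 [270. 294.]
 [156. 292.]
 [159. 360.]]
```

View pics/w2.png

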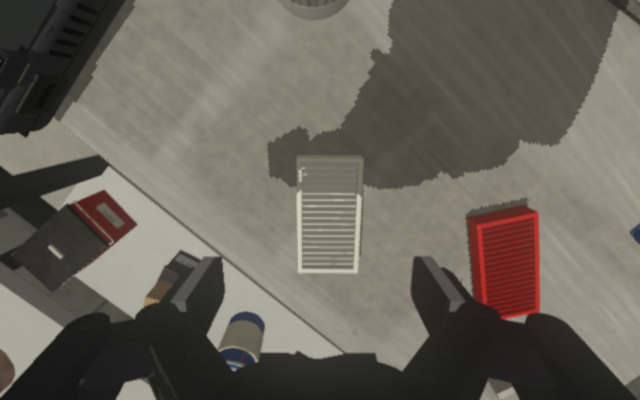

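```bash
python3 - <<'E'
from h import *
P=cam_pose('wrist')
c=np.array([ray('wrist',(r,u),.022,P)[:2] for u,r in [(297.5,272.5),(359,272),(363.5,157),(296.5,157)]])
print(c.round(4).tolist(),c.mean(0))
for i in range(4):
    d=c[(i+1)%4]-c[i]; print(np.hypot(*d),np.degrees(np.arctan2(d[1],d[0])))
E
```

```text
[[0.5087, 0.365], [0.4762, 0.3987], [0.4127, 0.3379], [0.4441, 0.3049]] [0.46042251 0.35162017]
0.04684406490429475 133.9906314087641
0.0878735598953564 -136.2195851508919
0.04560651638067956 -46.420455197223724
0.08821399870027113 42.976612415958996
```

Emit:
apply_moves:
  moves:
    - [[-0.03,0.1,-0.5],[0,0,0],1]
    - [[0,0,-0.45],[0,0,0],1]
    - [[0,0,-0.1],[0,0,0],1]
    - [[0,0,0],[0,0,0],1]

```text
time: 4.32
tcp_pos: [0.4646, 0.3513, 0.0219]
tcp_rot: [[0.733, 0.006, -0.68], [0.68, 0.01, 0.733], [0.011, -1.0, 0.003]]
force: [-0.5, 0.3, 0.1]
finger_gap: 0.0858
```

Emit:
apply_moves:
  moves:
    - [[-0.04,0,-0.16],[-0.006,0.004,0],1]
    - [[0,0,0],[0,0,0],1]

```text
time: 4.58
tcp_pos: [0.4626, 0.3519, 0.0115]
tcp_rot: [[0.734, 0.002, -0.679], [0.679, 0.001, 0.734], [0.002, -1.0, -0.0]]
force: [0.4, -0.2, 0.4]
finger_gap: 0.0852
```

Emit:
apply_moves:
  moves:
    - [[-0.01,0,-0.03],[0,0,0],-1]
    - [[0,0,0],[0,0,0],-1]
    - [[0,0,0],[0,0,0],-1]
    - [[0,0,0],[0,0,0],-1]
    - [[0,0,0],[0,0,0],-1]
  force: 40

```text
time: 5.2
tcp_pos: [0.4624, 0.3524, 0.0104]
tcp_rot: [[0.734, 0.004, -0.679], [0.679, 0.002, 0.734], [0.004, -1.0, -0.001]]
force: [-0.2, 0.2, -0.1]
finger_gap: 0.0451
```

Emit:
apply_moves:
  moves:
    - [[0,0,0.4],[0,0,0],-1]
    - [[0,0,0.7],[0,0,0],-1]
    - [[0.1,-0.3,0.6],[0,0,-0.1],-1]
    - [[0.2,-0.7,0.3],[0,0,-0.1],-1]
    - [[0.2,-0.7,0.3],[0,0,-0.1],-1]

```text
time: 5.82
tcp_pos: [0.498, 0.2233, 0.1858]
tcp_rot: [[0.964, 0.0, -0.264], [0.264, 0.001, 0.964], [0.001, -1.0, 0.001]]
force: [0.3, 0.5, -0.8]
finger_gap: 0.0449
```

Emit:
apply_moves:
  moves:
    - [[0.2,-0.7,0.1],[0,0,-0.1],-1]
    - [[0.2,-0.6,0],[0,0,-0.06],-1]
    - [[0.1,-0.2,0],[0,0,0],-1]
    - [[0,0,0],[0,0,0],-1]

```text
time: 6.32
tcp_pos: [0.5378, 0.1048, 0.1959]
tcp_rot: [[1.0, 0.004, -0.003], [0.003, 0.002, 1.0], [0.004, -1.0, 0.002]]
force: [-0.4, 0.7, -0.8]
finger_gap: 0.0449
```

```bash
python3 - <<'E'
from h import *
s=sense(); print(s['tcp_pos'],np.round(s['joints'],3),s['tcp_rot'].round(3).tolist(),s['time'])
im=snap('wrist','w3')
E
```

```text
[0.53780113 0.10478688 0.19589312] [1.920e-01 3.160e-01 1.200e-02 1.262e+00 1.000e-03 1.890e-01] [[1.0, 0.004, -0.003], [0.003, 0.002, 1.0], [0.004, -1.0, 0.002]] 6.325
```

View pics/w3.png

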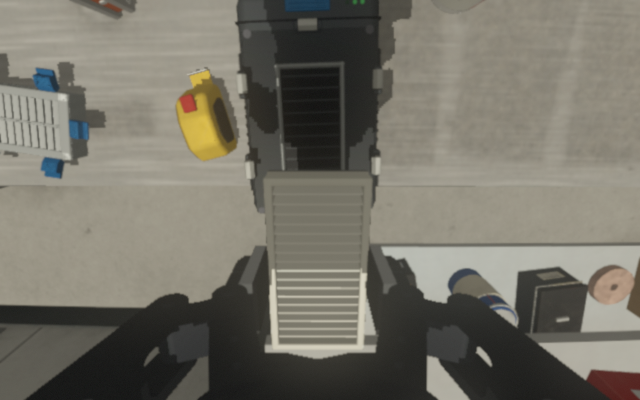

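```bash
python3 - <<'E'
import cv2
im=cv2.imread('pics/w3.png'); cv2.imwrite('pics/w3c.png',cv2.resize(im[0:180,230:390],None,fx=4.8,fy=3.3 if 0 else 4.8,interpolation=cv2.INTER_CUBIC)[:600*2][:864])
a=cv2.resize(im[0:120,230:390],None,fx=5,fy=5,interpolation=cv2.INTER_CUBIC);cv2.imwrite('pics/w3a.png',a)
im=cv2.imread('pics/wrist0.png'); cv2.imwrite('pics/w0c.png',cv2.resize(im[0:146,180:410],None,fx=3.4,fy=3.4,interpolation=cv2.INTER_CUBIC))
E
```

```text
(no output)
```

View pics/w3a.png

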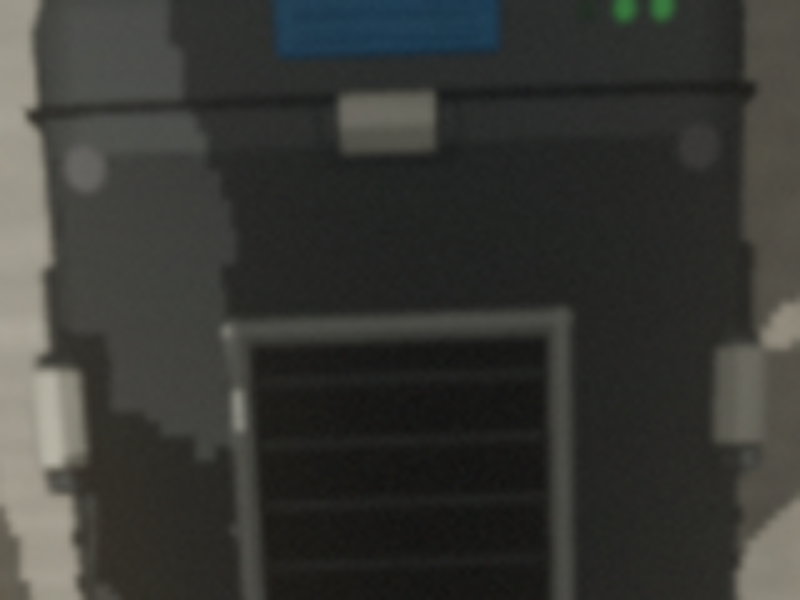

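View pics/w0c.png

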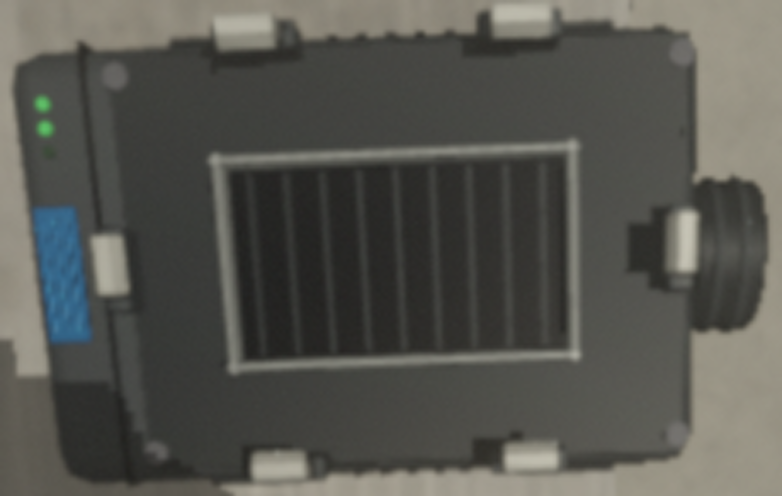

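```bash
cat > fit.py <<'E'
from h import *
from scipy.optimize import least_squares
c0=calibration('wrist')
def wp(pos,rot): return cam_pose('wrist',{'tcp_pos':pos,'tcp_rot':rot})
P0=wp([0.5,0,0.231],[[0,-0.001,1],[-1,0,0],[0,-1,-0.001]])
s=sense();P3=cam_pose('wrist',s)
T=.0477;
def mm(x,y,z): return [x,y,z]
obs0=[((215,160),(47.75,-26.75,57)),((573,147),(-47.75,-26.75,57)),((575,354),(-47.75,26.75,57)),((234,367),(47.75,26.75,57)),
((245,32),(34,-53,76)),((524,21),(-34,-53,76)),((110,264),(74,0,76)),((682,240),(-74,0,76)),((280,465),(34,53,76)),((532,456),(-34,53,76))]
obs3=[((238,328),(47.75,26.75,57)),((560,318),(47.75,-26.75,57)),((388,108),(74,0,77)),((60,415),(34,53,76)),((740,395),(34,-53,76))]
A0=[((180+u/3.4,v/3.4),m) for (u,v),m in obs0]; A3=[((230+u/5,v/5),m) for (u,v),m in obs3]
def res(p,sets):
    c,si=np.cos(p[2]),np.sin(p[2]); r=[]
    for P,A in sets:
        X=np.array([[p[0]+c*m[0]/1e3-si*m[1]/1e3,p[1]+si*m[0]/1e3+c*m[1]/1e3,m[2]/1e3] for _,m in A])
        r.append((proj('wrist',X,P)[:,::-1]-np.array([o for o,_ in A])).ravel())
    return np.concatenate(r)
for n,S in [('w0',[(P0,A0)]),('w3',[(P3,A3)]),('both',[(P0,A0),(P3,A3)])]:
    f=least_squares(res,[.48,.097,3.16],args=(S,),x_scale=[.01,.01,.1],loss='soft_l1')
    print(n,f.x.round(4),np.degrees(f.x[2]).round(2),f.fun.reshape(-1,2).round(1).tolist())
E
python3 fit.py; python3 - <<'E'
from h import *
im=cv2.imread('pics/w3.png'); cv2.imwrite('pics/w3f.png',cv2.resize(im[160:360,250:390],None,fx=3,fy=3,interpolation=cv2.INTER_CUBIC))
E
```

```text
w0 [0.4792 0.0998 3.178 ] 182.09 [[0.2, 0.1], [0.2, -0.3], [0.2, 0.1], [0.0, 0.1], [-0.1, -0.9], [-0.3, -1.2], [-0.6, 0.3], [0.7, 0.6], [-0.2, 0.5], [-0.1, 0.5]]
w3 [0.4798 0.0984 3.1743] 181.87 [[-0.7, -0.2], [0.5, -0.2], [0.2, 1.5], [-0.9, -0.1], [0.6, -0.3]]
both [0.4794 0.0994 3.1809] 182.25 [[0.4, 0.7], [0.3, -0.1], [0.4, 0.4], [0.3, 0.6], [-0.1, -0.3], [-0.2, -0.8], [-0.3, 1.0], [0.9, 0.8], [0.2, 1.1], [0.3, 0.8], [0.2, -0.5], [1.4, -1.0], [0.9, 0.9], [0.2, -0.2], [1.7, -1.4]]
```

View pics/w3f.png

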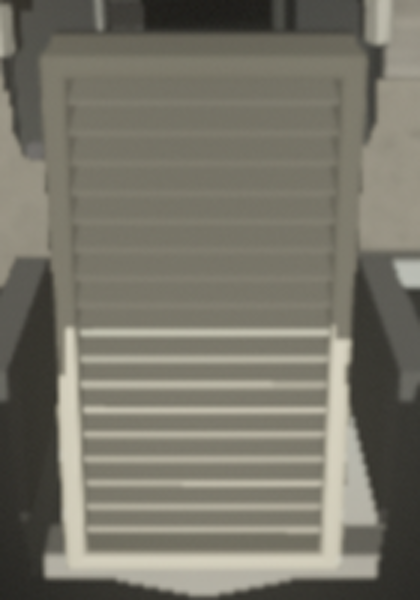

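```bash
python3 - <<'E'
from h import *
s=sense();P=cam_pose('wrist',s)
pos=np.array(s['tcp_pos']);R=np.array(s['tcp_rot'])
for h in (.0116,.009):
  q=np.array([ray('wrist',(160+v/3,250+u/3),pos[2]+h,P)-pos for u,v in [(43,58),(364,58),(339,568),(69,568)]])
  print(h,q.round(4).tolist(),q.mean(0).round(4))
  print([np.hypot(*(q[(i+1)%4]-q[i])[:2]).round(4) for i in range(4)], [np.degrees(np.arctan2(*(q[(i+1)%4]-q[i])[1::-1])).round(2) for i in (1,3)])
E
```

```text
0.0116 [[-0.0444, -0.0242, 0.0116], [-0.0446, 0.0204, 0.0116], [0.0424, 0.0211, 0.0116], [0.0426, -0.0239, 0.0116]] [-0.001  -0.0017  0.0116]
[np.float64(0.0446), np.float64(0.087), np.float64(0.045), np.float64(0.087)] [np.float64(0.46), np.float64(-179.8)]
0.009 [[-0.0438, -0.0247, 0.009], [-0.044, 0.0209, 0.009], [0.0448, 0.0216, 0.009], [0.045, -0.0243, 0.009]] [ 0.0005 -0.0016  0.009 ]
[np.float64(0.0455), np.float64(0.0888), np.float64(0.0459), np.float64(0.0887)] [np.float64(0.46), np.float64(-179.8)]
```

Emit:
apply_moves:
  moves:
    - [[-0.5,-0.05,-0.4],[0,0,0.021],-1]
    - [[-0.25,-0.02,-0.6],[0,0,0],-1]
    - [[0,0,-0.45],[0,0,0],-1]
    - [[0,0,0],[0,0,0],-1]

```text
time: 6.88
tcp_pos: [0.4783, 0.105, 0.0847]
tcp_rot: [[0.999, 0.005, -0.047], [0.047, 0.003, 0.999], [0.005, -1.0, 0.003]]
force: [0.0, -0.7, -0.8]
finger_gap: 0.0448
```

Emit:
apply_moves:
  moves:
    - [[0.04,-0.07,-0.05],[-0.002,0.003,-0.006],-1]
    - [[0,0,0],[0,0,0],-1]

```text
time: 7.12
tcp_pos: [0.4828, 0.1008, 0.083]
tcp_rot: [[0.999, 0.002, -0.039], [0.039, 0.0, 0.999], [0.002, -1.0, 0.0]]
force: [1.1, 0.0, -1.3]
finger_gap: 0.0451
```

Emit:
apply_moves:
  moves:
    - [[-0.02,-0.015,-0.12],[0,0,0],-1]
    - [[0,0,-0.06],[0,0,0],-1]
    - [[0,0,0],[0,0,0],-1]

```text
time: 7.5
tcp_pos: [0.4824, 0.0998, 0.0698]
tcp_rot: [[0.999, 0.005, -0.039], [0.039, 0.001, 0.999], [0.005, -1.0, 0.001]]
force: [0.4, 0.1, -1.1]
finger_gap: 0.045
```

```bash
python3 - <<'E'
from h import *
s=sense(); print(s['tcp_pos'],s['force'])
snap('wrist','w4'); snap('side','s4')
E
```

```text
[0.48241351 0.09977534 0.06981725] [ 0.37997552  0.07303453 -1.05229612]
```

View pics/w4.png

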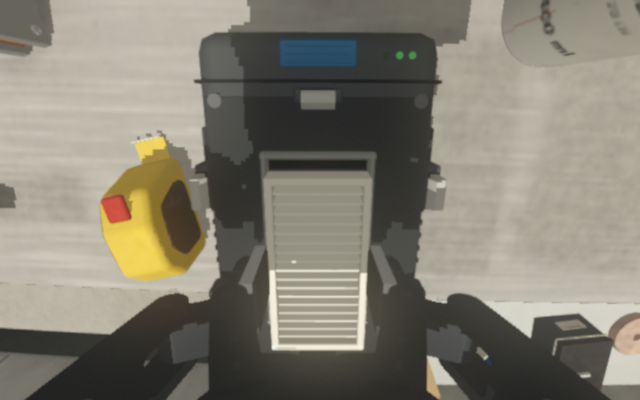

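```bash
python3 - <<'E'
from h import *
im=cv2.imread('pics/w4.png'); cv2.imwrite('pics/w4c.png',cv2.resize(im[130:290,240:400],None,fx=3.7,fy=3.7,interpolation=cv2.INTER_CUBIC))
P=cam_pose('wrist')
a=np.radians(182.1);c,s=np.cos(a),np.sin(a)
U=lambda x,y,z:[.4800+(c*x-s*y)/1e3,.0997+(s*x+c*y)/1e3,z/1e3]
print('tray mid corners',proj('wrist',[U(47.75,26.75,57),U(47.75,-26.75,57),U(46,25,50),U(46,-25,50)],P).round(1).tolist())
# unit x position from observed
print(ray('wrist',(154.5,319),.057,P), ray('wrist',(172,318),.0594+.022,P))
E
```

```text
tray mid corners [[156.0, 266.4], [156.4, 376.6], [157.3, 272.1], [157.6, 370.5]]
[0.4315133  0.09669221 0.057     ] [0.43503449 0.09630725 0.0814    ]
```

View pics/w4c.png

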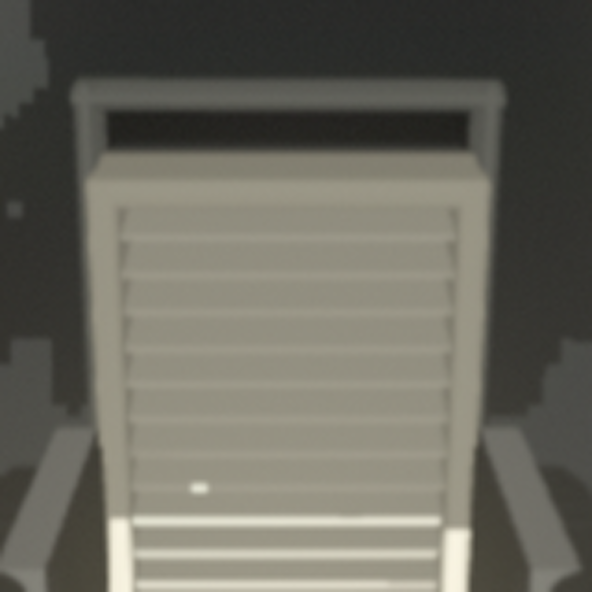

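```bash
python3 - <<'E'
from h import *
P=cam_pose('wrist')
for rc,z in [((155.4,318),.057),((171.1,318),.0614),((178.6,318),.0814)]: print(ray('wrist',rc,z,P).round(4))
E
```

```text
[0.432  0.0962 0.057 ]
[0.4388 0.0965 0.0614]
[0.4378 0.0964 0.0814]
```

Emit:
apply_moves:
  moves:
    - [[-0.03,0,0],[0,0.003,0],-1]
    - [[0,0,-0.06],[0,0,0],-1]
    - [[0,0,-0.05],[0,0,0],-1]
    - [[0,0,0],[0,0,0],-1]

```text
time: 8.1
tcp_pos: [0.4802, 0.0999, 0.0614]
tcp_rot: [[0.999, -0.0, -0.039], [0.039, 0.001, 0.999], [-0.0, -1.0, 0.001]]
force: [-0.5, -0.3, -0.5]
finger_gap: 0.0447
```

Emit:
apply_moves:
  moves:
    - [[0,0,-0.01],[0,0,0],-1]
    - [[0,0,0],[0,0,0],0.4]
    - [[0,0,0],[0,0,0],0.4]
    - [[0,0,0.3],[0,0,0],0.4]
    - [[-0.3,0,0.8],[0,0,0],1]

```text
time: 8.72
tcp_pos: [0.4562, 0.0993, 0.1406]
tcp_rot: [[0.999, -0.006, -0.039], [0.039, -0.0, 0.999], [-0.006, -1.0, -0.0]]
force: [0.6, -0.1, 0.5]
finger_gap: 0.0761
```

```bash
python3 - <<'E'
from h import *
s=sense(); print(s['tcp_pos'],s['force'],s['joints'])
snap('wrist','w5'); snap('side','s5')
E
```

```text
[0.45624938 0.0993488  0.14055218] [ 0.62935286 -0.07583373  0.48312732] [ 2.13733230e-01  1.88725224e-01 -2.97461687e-01  1.09058612e+00
  9.92727321e-04  1.75199270e-01]
```

View pics/w5.png

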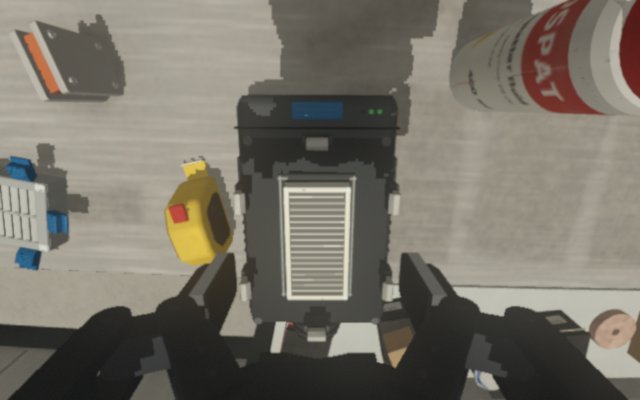

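View pics/s5.png

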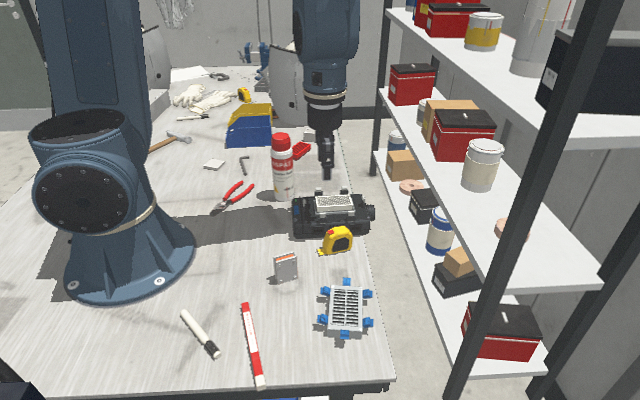

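```bash
python3 - <<'E'
from h import *
im=cv2.imread('pics/w5.png'); cv2.imwrite('pics/w5a.png',cv2.resize(im[125:225,225:405],None,fx=4.4,fy=4.4,interpolation=cv2.INTER_CUBIC)); cv2.imwrite('pics/w5b.png',cv2.resize(im[220:350,225:405],None,fx=4.4,fy=4.4,interpolation=cv2.INTER_CUBIC))
E
```

```text
(no output)
```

View pics/w5a.png

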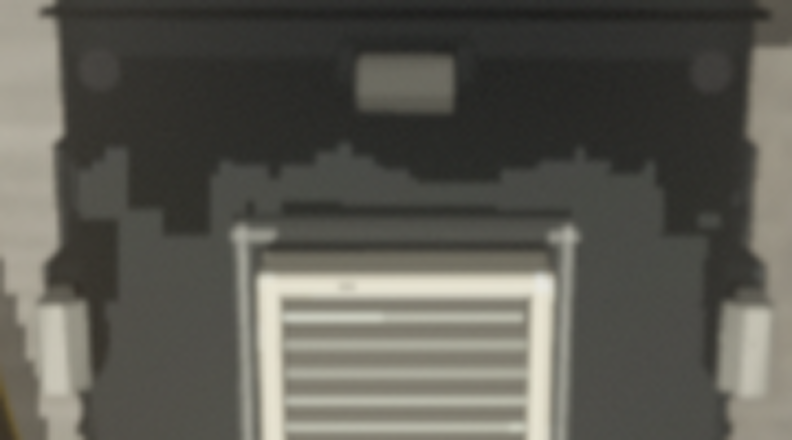

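View pics/w5b.png

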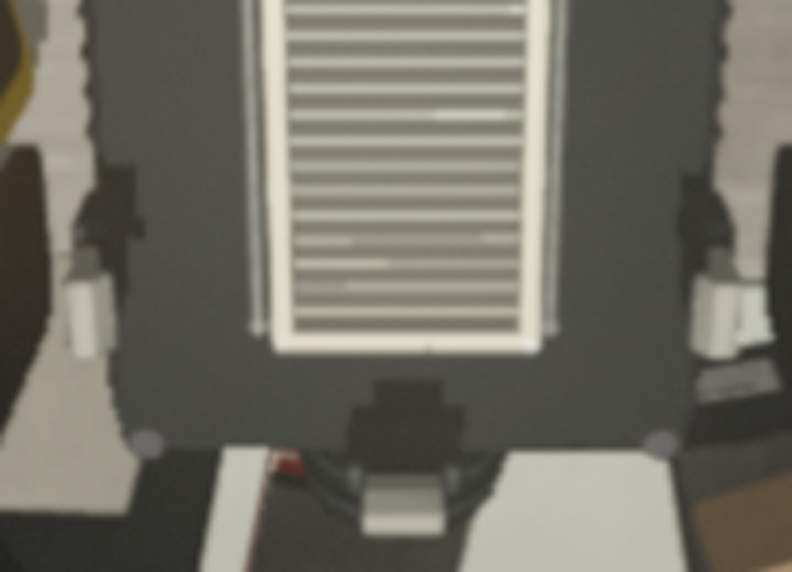

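```bash
cat >> fit.py <<'E'
print('---')
s=sense();P5=cam_pose('wrist',s)
a=[((241,235),(47.75,26.75,57)),((567,235),(47.75,-26.75,57)),((405,80),(74,0,76)),((64,348),(34,53,76)),((745,348),(34,-53,76))]
b=[((258,330),(-47.75,26.75,57)),((551,328),(-47.75,-26.75,57)),((90,315),(-34,53,76)),((717,317),(-34,-53,76)),((403,505),(-74,0,76))]
A5=[((225+u/4.4,125+v/4.4),m) for (u,v),m in a]+[((225+u/4.4,220+v/4.4),m) for (u,v),m in b]
f=least_squares(res,[.48,.097,3.16],args=([(P5,A5)],),x_scale=[.01,.01,.1],loss='soft_l1')
print(f.x.round(4),np.degrees(f.x[2]).round(2),f.fun.reshape(-1,2).round(1).tolist())
E
python3 fit.py | sed -n '/---/,$p'
```

```text
---
[0.4849 0.099  3.1799] 182.2 [[1.0, 0.7], [-0.8, 0.8], [-0.1, 3.6], [1.2, 0.5], [-1.3, 0.7], [0.8, -3.3], [-1.2, -2.8], [1.6, -1.7], [-1.4, -2.0], [0.1, -1.1]]
```

Emit:
apply_moves:
  moves:
    - [[0,0,0.5],[0,0,-0.118],1]
    - [[0.06,-0.4,0.2],[0,0,-0.118],1]
    - [[0.06,-0.5,0],[0,0,-0.118],1]
    - [[0.06,-0.5,0],[0,0,-0.118],1]
    - [[0.06,-0.5,0],[0,0,-0.118],1]

```text
time: 9.45
tcp_pos: [0.4771, -0.0443, 0.202]
tcp_rot: [[0.62, 0.008, 0.785], [-0.785, -0.002, 0.62], [0.007, -1.0, 0.005]]
force: [-0.2, 0.0, -0.5]
finger_gap: 0.0851
```

Emit:
apply_moves:
  moves:
    - [[0,-0.5,0],[0,0,-0.118],1]
    - [[0,-0.5,0],[0,0,-0.118],1]
    - [[0,-0.5,0],[0,0,-0.118],1]
    - [[0,-0.3,0],[0,0,-0.118],1]
    - [[0,0,0],[0,0,0],1]

```text
time: 10.07
tcp_pos: [0.4768, -0.1861, 0.2015]
tcp_rot: [[-0.086, 0.005, 0.996], [-0.996, -0.008, -0.086], [0.007, -1.0, 0.005]]
force: [-1.1, 0.7, -0.3]
finger_gap: 0.0857
```

```bash
python3 - <<'E'
from h import *
s=sense(); print(s['tcp_pos'],s['tcp_rot'].round(3).tolist(),s['joints'].round(3),s['time'])
snap('wrist','w6')
E
```

```text
[ 0.47680085 -0.18613283  0.20152563] [[-0.086, 0.005, 0.996], [-0.996, -0.008, -0.086], [0.007, -1.0, 0.005]] [-0.369  0.237 -0.078  1.248 -0.006  1.288] 10.075
```

View pics/w6.png

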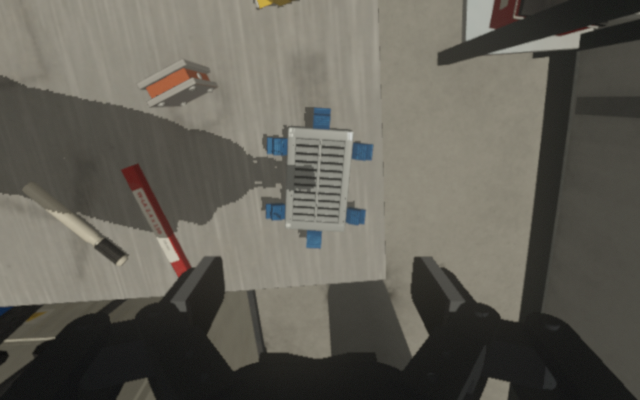

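```bash
python3 - <<'E'
from h import *
im=cv2.imread('pics/w6.png'); cv2.imwrite('pics/w6c.png',cv2.resize(im[100:255,255:385],None,fx=3.8,fy=3.8,interpolation=cv2.INTER_CUBIC))
P=cam_pose('wrist')
c=np.array([ray('wrist',(r,u),.026,P)[:2] for u,r in [(289,127),(353,130),(348.5,230),(286,228)]])
print(c.round(4).tolist(),c.mean(0))
for i in range(4):
    d=c[(i+1)%4]-c[i]; print(np.hypot(*d),np.degrees(np.arctan2(d[1],d[0])))
E
```

```text
[[0.454, -0.134], [0.5156, -0.1419], [0.5057, -0.2461], [0.4396, -0.2382]] [ 0.47872642 -0.1900361 ]
0.062173065960468246 -7.306706295375639
0.10466057766297619 -95.42635240893863
0.06664556706981846 173.23067797615357
0.1052343823088141 82.12955358215964
```

View pics/w6c.png

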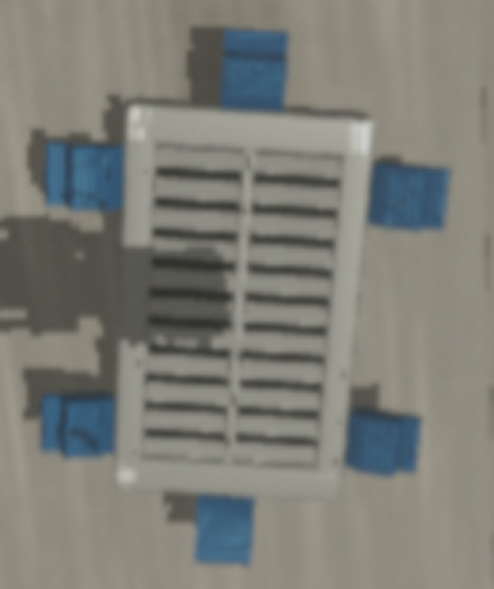

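Emit:
apply_moves:
  moves:
    - [[0.04,-0.05,-0.5],[0.005,0.003,-0.022],1]
    - [[0,0,-0.6],[0,0,0],1]
    - [[0,0,-0.6],[0,0,0],1]
    - [[0,0,-0.2],[0,0,0],1]
    - [[0,0,0],[0,0,0],1]

```text
time: 10.75
tcp_pos: [0.4805, -0.1845, 0.0559]
tcp_rot: [[-0.097, 0.002, 0.995], [-0.995, 0.001, -0.097], [-0.001, -1.0, 0.002]]
force: [0.1, 0.0, -0.5]
finger_gap: 0.0854
```

Emit:
apply_moves:
  moves:
    - [[0,-0.07,-0.1],[0,0,-0.014],1]
    - [[0,0,-0.25],[0,0,0],1]
    - [[0,0,-0.22],[0,0,0],1]
    - [[0,0,0],[0,0,0],1]

```text
time: 11.25
tcp_pos: [0.483, -0.1904, 0.0148]
tcp_rot: [[-0.117, 0.007, 0.993], [-0.993, -0.001, -0.117], [0.0, -1.0, 0.007]]
force: [-0.8, 0.0, 1.0]
finger_gap: 0.0853
```

Emit:
apply_moves:
  moves:
    - [[-0.03,0,-0.11],[0,0.004,0],1]
    - [[0,0,0],[0,0,0],1]

```text
time: 11.5
tcp_pos: [0.4815, -0.1908, 0.0075]
tcp_rot: [[-0.117, 0.003, 0.993], [-0.993, -0.002, -0.117], [0.002, -1.0, 0.003]]
force: [0.1, -0.1, -0.9]
finger_gap: 0.0855
```

```bash
python3 - <<'E'
from h import *
s=sense(); print(s['tcp_pos'],s['tcp_rot'].round(3).tolist(),s['force'])
snap('wrist','w7')
E
```

```text
[ 0.4815366  -0.1908162   0.00746564] [[-0.117, 0.003, 0.993], [-0.993, -0.002, -0.117], [0.002, -1.0, 0.003]] [ 0.0677212  -0.13520345 -0.93705117]
```

View pics/w7.png

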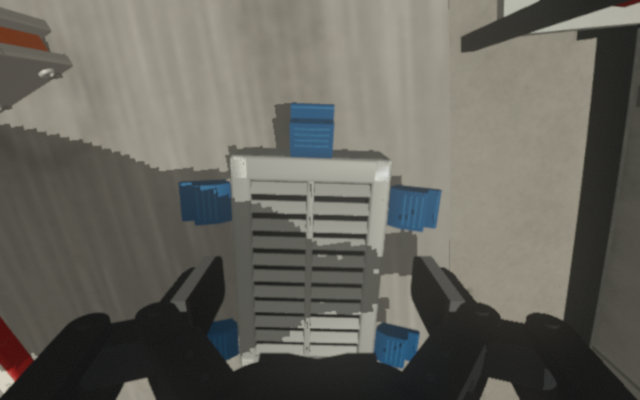

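Emit:
apply_moves:
  moves:
    - [[0,0,-0.02],[0,0,0],-1]
    - [[0,0,0],[0,0,0],-1]
    - [[0,0,0],[0,0,0],-1]
    - [[0,0,0],[0,0,0],-1]
  force: 40

```text
time: 12.05
tcp_pos: [0.4823, -0.1911, 0.007]
tcp_rot: [[-0.117, 0.004, 0.993], [-0.993, -0.003, -0.117], [0.002, -1.0, 0.005]]
force: [-0.8, 0.3, -0.9]
finger_gap: 0.0632
```

Emit:
apply_moves:
  moves:
    - [[0,0,0.3],[0,0,0],-1]
    - [[0,0,0.7],[0,0,0],-1]
    - [[0,0,0.8],[0,0,0.05],-1]
    - [[0,0.3,0.5],[0,0,0.11],-1]
    - [[0,0.4,0.1],[0,0,0.11],-1]

```text
time: 12.68
tcp_pos: [0.4802, -0.1379, 0.1914]
tcp_rot: [[0.31, 0.002, 0.951], [-0.951, -0.003, 0.31], [0.003, -1.0, 0.001]]
force: [0.8, 1.1, -3.2]
finger_gap: 0.0627
```

Emit:
apply_moves:
  moves:
    - [[0,0.5,0],[0,0,0.11],-1]
    - [[0,0.5,0],[0,0,0.11],-1]
    - [[0,0.5,0],[0,0,0.11],-1]
    - [[0,0.5,0],[0,0,0.11],-1]
    - [[0,0.5,0],[0,0,0.11],-1]

```text
time: 13.3
tcp_pos: [0.4802, 0.0547, 0.1927]
tcp_rot: [[0.934, 0.006, 0.356], [-0.356, 0.001, 0.935], [0.005, -1.0, 0.003]]
force: [0.6, -0.2, -1.8]
finger_gap: 0.0632
```

Emit:
apply_moves:
  moves:
    - [[0.3,0.3,0],[0,0,0.1],-1]
    - [[0.3,0.25,0],[0,0,0.1],-1]
    - [[0.1,0,0],[0,0,0.055],-1]
    - [[0,0,0],[0,0,0],-1]

```text
time: 13.8
tcp_pos: [0.5333, 0.1003, 0.1923]
tcp_rot: [[0.998, 0.004, -0.056], [0.056, 0.004, 0.998], [0.005, -1.0, 0.004]]
force: [0.1, -0.3, -2.9]
finger_gap: 0.0627
```

```bash
python3 - <<'E'
from h import *
s=sense(); print(s['tcp_pos'].round(4).tolist(),s['tcp_rot'].round(4).tolist(),s['force'])
snap('wrist','w8')
E
```

```text
[0.5333, 0.1003, 0.1923] [[0.9984, 0.0044, -0.0556], [0.0556, 0.0038, 0.9984], [0.0046, -1.0, 0.0035]] [ 0.11075135 -0.2609412  -2.8832955 ]
```

View pics/w8.png

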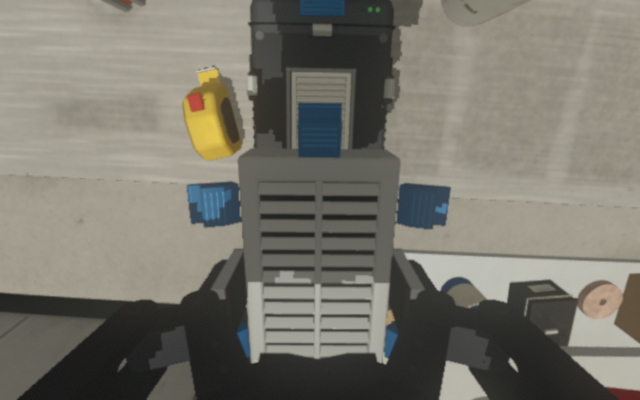

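```bash
python3 - <<'E'
from h import *
im=cv2.imread('pics/w8.png'); cv2.imwrite('pics/w8c.png',cv2.resize(im[60:260,180:460],None,fx=2.8,fy=2.8,interpolation=cv2.INTER_CUBIC))
im=cv2.imread('pics/w7.png'); cv2.imwrite('pics/w7c.png',cv2.resize(im[90:370,170:450],None,fx=2.1,fy=2.1,interpolation=cv2.INTER_CUBIC))
E
```

```text
(no output)
```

View pics/w8c.png

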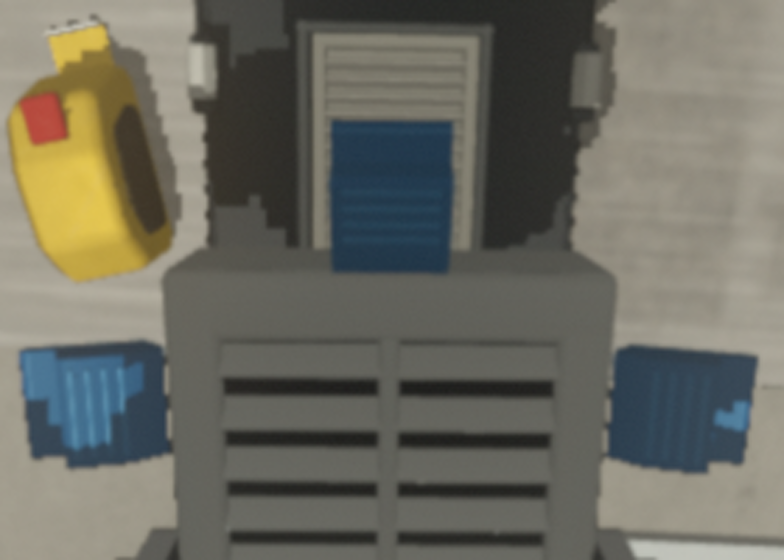

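View pics/w7c.png

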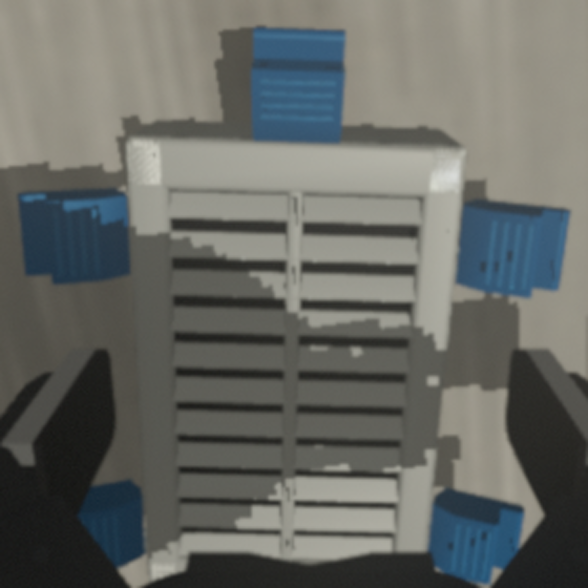

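```bash
cat > f8.py <<'E'
from h import *
s=sense();P=cam_pose('wrist',s)
pos=np.array(s['tcp_pos']);R=np.array(s['tcp_rot'])
g=.019
for n,(v,u),h in [('endtopL',(159.3,239),g),('endtopR',(159.3,399),g),('endbot',(150,319),g-.026),('tabL',(204,240),g-.0015),('tabR',(205.7,398),g-.0015),('endtab',(157,319.5),g-.0015)]:
    X=ray('wrist',(v,u),pos[2]+h,P); print(n,(R.T@(X-pos)).round(4))
from scipy.optimize import least_squares
A=[((288.3,69.6),(47.75,26.75,57)),((354.5,69.8),(47.75,-26.75,57)),((251.8,85),(34,53,76)),((390.7,88.6),(34,-53,76)),((322,30),(74,0,76))]
def res(p):
    c,si=np.cos(p[2]),np.sin(p[2])
    X=np.array([[p[0]+c*m[0]/1e3-si*m[1]/1e3,p[1]+si*m[0]/1e3+c*m[1]/1e3,m[2]/1e3] for _,m in A])
    return (proj('wrist',X,P)[:,::-1]-np.array([o for o,_ in A])).ravel()
f=least_squares(res,[.48,.097,3.16],x_scale=[.01,.01,.1],loss='soft_l1')
print(f.x.round(4),np.degrees(f.x[2]).round(2),f.fun.reshape(-1,2).round(1).tolist())
E
python3 f8.py
```

```text
endtopL [-0.0542 -0.0194 -0.0322]
endtopR [-0.0542 -0.0191  0.0297]
endbot [-0.0542  0.0068 -0.0012]
tabL [-0.0356 -0.0178 -0.0334]
tabR [-0.0349 -0.0175  0.0311]
endtab [-0.0548 -0.0178 -0.0011]
[0.48   0.0981 3.1779] 182.08 [[-0.1, -0.2], [-0.1, 0.9], [-0.0, 0.5], [-0.2, -0.3], [0.5, -0.8]]
```

Emit:
apply_moves:
  moves:
    - [[-0.4,0,-0.2],[-0.002,0.003,-0.012],-1]
    - [[-0.3,0,-0.5],[0,0,0],-1]
    - [[0,0,-0.4],[0,0,0],-1]
    - [[0,0,0],[0,0,0],-1]

```text
time: 14.35
tcp_pos: [0.4774, 0.0991, 0.1086]
tcp_rot: [[1.0, 0.001, -0.024], [0.024, 0.001, 1.0], [0.001, -1.0, 0.001]]
force: [-0.3, -0.5, -0.4]
finger_gap: 0.0626
```

Emit:
apply_moves:
  moves:
    - [[0.05,0.01,-0.15],[0,0,0.008],-1]
    - [[0,0,-0.05],[0,0,0],-1]
    - [[0,0,0],[0,0,0],-1]

```text
time: 14.72
tcp_pos: [0.483, 0.1, 0.0952]
tcp_rot: [[0.999, 0.004, -0.035], [0.035, 0.001, 0.999], [0.004, -1.0, 0.001]]
force: [0.7, 1.2, -1.3]
finger_gap: 0.063
```

```bash
python3 - <<'E'
from h import *
s=sense(); print(s['tcp_pos'].round(4).tolist(),s['tcp_rot'].round(4).tolist(),s['force'])
im=snap('wrist','w9')[:,:,::-1]; cv2.imwrite('pics/w9c.png',cv2.resize(im[60:260,180:460],None,fx=2.8,fy=2.8,interpolation=cv2.INTER_CUBIC))
E
```

```text
[0.483, 0.1, 0.0952] [[0.9994, 0.0038, -0.0351], [0.0351, 0.0014, 0.9994], [0.0039, -1.0, 0.0013]] [ 0.69156255  1.18795819 -1.26077054]
```

View pics/w9c.png

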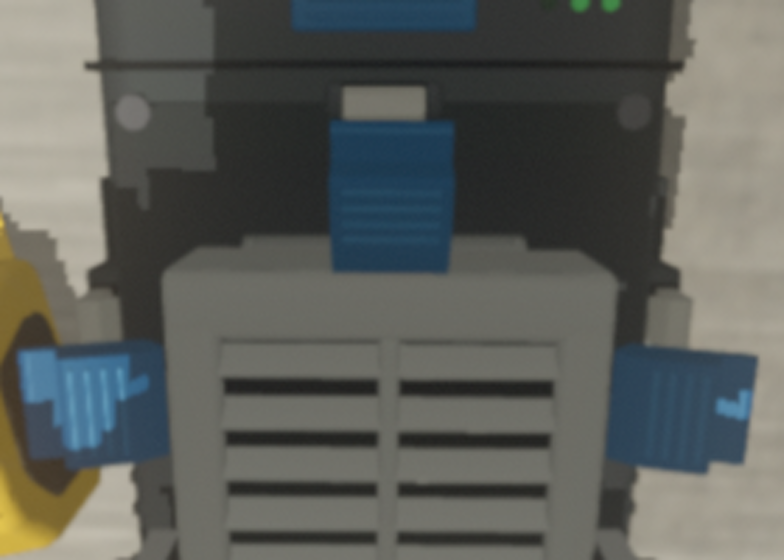

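```bash
python3 - <<'E'
from h import *
s=sense();P=cam_pose('wrist',s); pos=s['tcp_pos'];R=s['tcp_rot']
q=lambda u,v:(60+v/2.8,180+u/2.8)
for n,(u,v),z in [('rim',(385,240),.057),('rimdeck',(385,237),.05),('catch',(384,98),.077),('screws',(383,113),.05),('covL',(165,278),pos[2]+.019),('covR',(613,278),pos[2]+.019),('tabend mid top',(392,150),pos[2]+.021)]:
    X=ray('wrist',q(u,v),z,P); print(n,X.round(4),(R.T@(X-pos)).round(4))
E
```

```text
rim [0.431  0.0963 0.057 ] [-0.0523  0.0381 -0.0019]
rimdeck [0.4313 0.0963 0.05  ] [-0.0521  0.0451 -0.0019]
catch [0.4045 0.0951 0.077 ] [-0.0788  0.018  -0.0021]
screws [0.4067 0.095  0.05  ] [-0.0767  0.045  -0.0023]
covL [0.4301 0.0658 0.1143] [-0.0541 -0.0193 -0.0322]
covR [0.4278 0.1276 0.1143] [-0.0542 -0.0192  0.0296]
tabend mid top [0.4118 0.0965 0.1163] [-0.0713 -0.0213 -0.001 ]
```

Emit:
apply_moves:
  moves:
    - [[-0.02,-0.008,-0.12],[0,0.002,0],-1]
    - [[0,0,-0.1],[0,0,0],-1]
    - [[0,0,-0.05],[0,0,0],-1]
    - [[0,0,0],[0,0,0],-1]

```text
time: 15.28
tcp_pos: [0.4817, 0.0994, 0.0739]
tcp_rot: [[0.999, 0.001, -0.035], [0.035, 0.002, 0.999], [0.001, -1.0, 0.001]]
force: [0.1, -0.0, -1.3]
finger_gap: 0.0626
```

Emit:
apply_moves:
  moves:
    - [[0,0,-0.08],[0,0,0],-1]
    - [[0,0,-0.06],[0,0,0],-1]
    - [[0,0,-0.04],[0,0,0],-1]
    - [[0,0,0],[0,0,0],-1]

```text
time: 15.78
tcp_pos: [0.4817, 0.0994, 0.0596]
tcp_rot: [[0.999, 0.001, -0.035], [0.035, 0.002, 0.999], [0.001, -1.0, 0.002]]
force: [0.8, -0.3, -2.5]
finger_gap: 0.0628
```

Emit:
apply_moves:
  moves:
    - [[0,0,-0.04],[0,0,0],-1]
    - [[0,0,-0.01],[0,0,0],-1]
    - [[0,0,0],[0,0,0],-1]

```text
time: 16.15
tcp_pos: [0.4825, 0.0996, 0.0574]
tcp_rot: [[0.999, 0.004, -0.035], [0.035, 0.002, 0.999], [0.004, -1.0, 0.002]]
force: [-3.9, -0.4, 3.7]
finger_gap: 0.0623
```

Emit:
apply_moves:
  moves:
    - [[-0.01,0,0],[0,0.002,0],-1]
    - [[0,0,0],[0,0,0],0.8]
    - [[0,0,0],[0,0,0],0.8]
    - [[0,0,0.3],[0,0,0],0.8]
    - [[0,0,0.7],[0,0,0],0.8]

```text
time: 16.77
tcp_pos: [0.4797, 0.0991, 0.1309]
tcp_rot: [[0.999, -0.005, -0.035], [0.035, 0.001, 0.999], [-0.005, -1.0, 0.001]]
force: [1.3, 0.3, 0.8]
finger_gap: 0.0768
```

Emit:
apply_moves:
  moves:
    - [[-0.3,0,0.5],[0,0,0],0.8]
    - [[0,0,0],[0,0,0],-1]

```text
time: 17.02
tcp_pos: [0.4584, 0.0995, 0.1726]
tcp_rot: [[0.999, -0.0, -0.035], [0.035, 0.002, 0.999], [-0.0, -1.0, 0.002]]
force: [1.0, -0.2, -0.2]
finger_gap: 0.0608
```

```bash
python3 - <<'E'
from h import *
s=sense(); print(s['tcp_pos'].round(4).tolist(),s['tcp_rot'].round(4).tolist(),s['force'])
snap('wrist','w10'); im=snap('side','s10')[:,:,::-1]
cv2.imwrite('pics/s10c.png',cv2.resize(im[150:280,260:400],None,fx=4.5,fy=4.5,interpolation=cv2.INTER_CUBIC))
E
```

```text
[0.4584, 0.0995, 0.1726] [[0.9994, -0.0004, -0.0348], [0.0348, 0.0021, 0.9994], [-0.0003, -1.0, 0.0021]] [ 1.0251852  -0.19380143 -0.21799099]
```

View pics/w10.png

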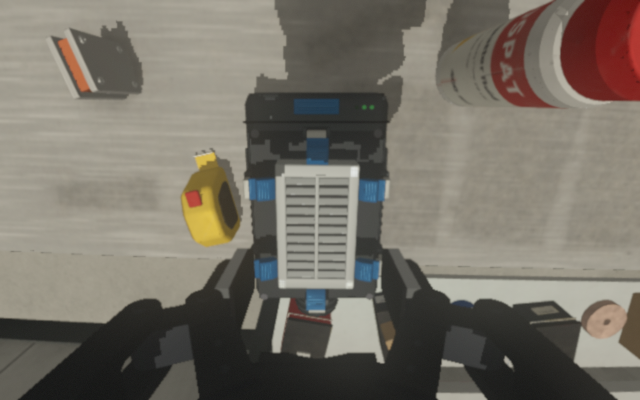

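View pics/s10c.png

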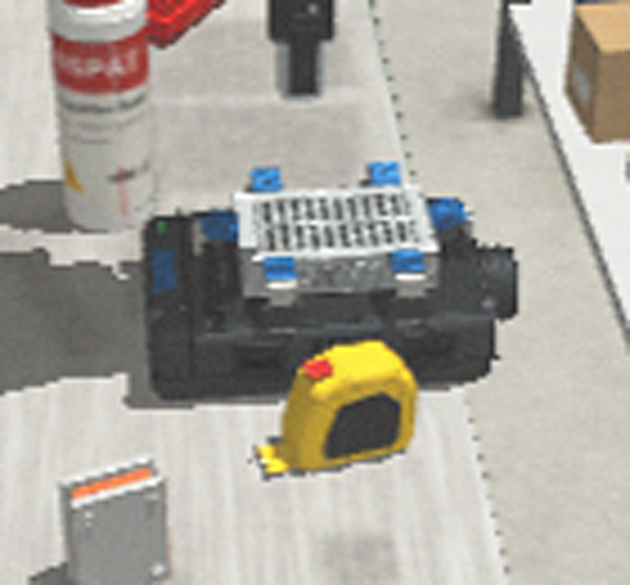

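Emit:
apply_moves:
  moves:
    - [[-0.3,-0.03,-0.3],[0,0,0],-1]
    - [[-0.22,0,-0.4],[0,0,0],-1]
    - [[0,0,-0.2],[0,0,0],-1]
    - [[0,0,0],[0,0,0],-1]

```text
time: 17.62
tcp_pos: [0.4167, 0.0963, 0.0962]
tcp_rot: [[0.999, -0.009, -0.034], [0.034, -0.0, 0.999], [-0.009, -1.0, 0.0]]
force: [-1.1, 0.1, -0.1]
finger_gap: 0.0002
```

Emit:
apply_moves:
  moves:
    - [[0.025,0.01,-0.1],[0,-0.006,0],-1]
    - [[0,0,-0.05],[0,0,0],-1]
    - [[0,0,0],[0,0,0],-1]

```text
time: 18.0
tcp_pos: [0.4194, 0.0972, 0.0843]
tcp_rot: [[0.999, 0.001, -0.034], [0.034, -0.0, 0.999], [0.001, -1.0, -0.0]]
force: [-0.0, -0.8, 0.4]
finger_gap: -0.0002
```

```bash
python3 - <<'E'
from h import *
s=sense(); print(s['tcp_pos'].round(4).tolist(),s['tcp_rot'].round(4).tolist(),s['force'])
snap('wrist','w11'); im=snap('side','s11')[:,:,::-1]
cv2.imwrite('pics/s11c.png',cv2.resize(im[150:280,260:400],None,fx=4.5,fy=4.5,interpolation=cv2.INTER_CUBIC))
E
```

```text
[0.4194, 0.0972, 0.0843] [[0.9994, 0.0006, -0.0341], [0.0341, -0.0001, 0.9994], [0.0006, -1.0, -0.0001]] [-0.02179495 -0.83890118  0.35825318]
```

View pics/w11.png

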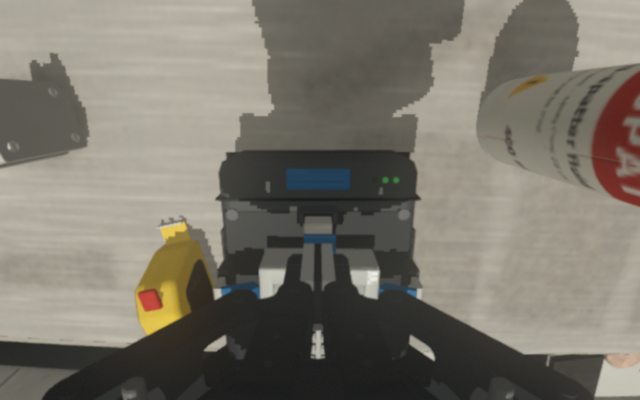

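View pics/s11c.png

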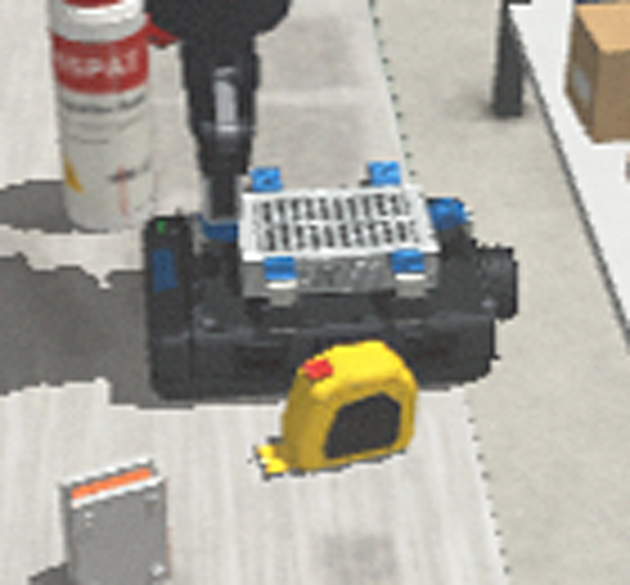

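Emit:
apply_moves:
  moves:
    - [[0,0,-0.04],[0,0,0],-1]
    - [[0,0,-0.03],[0,0,0],-1]
    - [[0,0,0],[0,0,0],-1]

```text
time: 18.48
tcp_pos: [0.4207, 0.0974, 0.0804]
tcp_rot: [[0.999, 0.004, -0.034], [0.034, 0.001, 0.999], [0.004, -1.0, 0.0]]
force: [0.7, 0.8, 0.3]
finger_gap: -0.0003
```

Emit:
apply_moves:
  moves:
    - [[-0.02,0,-0.025],[0,0.002,0],-1]
    - [[0,0,-0.02],[0,0,0],-1]
    - [[0,0,0],[0,0,0],-1]

```text
time: 18.85
tcp_pos: [0.419, 0.0976, 0.0774]
tcp_rot: [[0.999, 0.001, -0.034], [0.034, 0.001, 0.999], [0.001, -1.0, 0.001]]
force: [-3.8, -0.7, 10.3]
finger_gap: 0.0
```

Emit:
apply_moves:
  moves:
    - [[0,0,-0.02],[0,0,0],-1]
    - [[0,0,-0.01],[0,0,0],-1]
    - [[0,0,0],[0,0,0],-1]

```text
time: 19.23
tcp_pos: [0.419, 0.0977, 0.0773]
tcp_rot: [[0.999, 0.002, -0.034], [0.034, 0.002, 0.999], [0.002, -1.0, 0.001]]
force: [-4.4, -1.2, 12.5]
finger_gap: 0.0001
```

Emit:
apply_moves:
  moves:
    - [[0,0,-0.04],[0,0,0],-1]
    - [[0,0,-0.04],[0,0,0],-1]

```text
time: 19.48
tcp_pos: [0.419, 0.0978, 0.0749]
tcp_rot: [[0.999, 0.004, -0.034], [0.034, 0.002, 0.999], [0.004, -1.0, 0.002]]
force: [-31.3, -6.7, 87.3]
finger_gap: -0.0001
```

Emit:
apply_moves:
  moves:
    - [[0,0,0.15],[0,0,0],-1]
    - [[0,0,0.3],[0,0,0],-1]
    - [[0.5,0,0.6],[0,0,0],-1]
    - [[0.5,0,0.6],[0,0,0],-1]
    - [[0,0,0],[0,0,0],-1]

```text
time: 20.1
tcp_pos: [0.4943, 0.0975, 0.2023]
tcp_rot: [[0.999, 0.003, -0.035], [0.035, 0.002, 0.999], [0.003, -1.0, 0.002]]
force: [-0.8, -0.7, -0.4]
finger_gap: 0.0002
```

```bash
python3 - <<'E'
from h import *
s=sense(); print(s['tcp_pos'].round(4).tolist(),s['tcp_rot'].round(4).tolist(),s['force'])
im=snap('wrist','w12')[:,:,::-1]; cv2.imwrite('pics/w12c.png',cv2.resize(im[90:350,200:440],None,fx=2.3,fy=2.3,interpolation=cv2.INTER_CUBIC))
im=snap('side','s12')[:,:,::-1]
cv2.imwrite('pics/s12c.png',cv2.resize(im[150:280,260:400],None,fx=4.5,fy=4.5,interpolation=cv2.INTER_CUBIC))
E
```

```text
[0.4943, 0.0975, 0.2023] [[0.9994, 0.0029, -0.0347], [0.0347, 0.002, 0.9994], [0.003, -1.0, 0.0019]] [-0.84800007 -0.72943829 -0.39566234]
```

View pics/w12c.png

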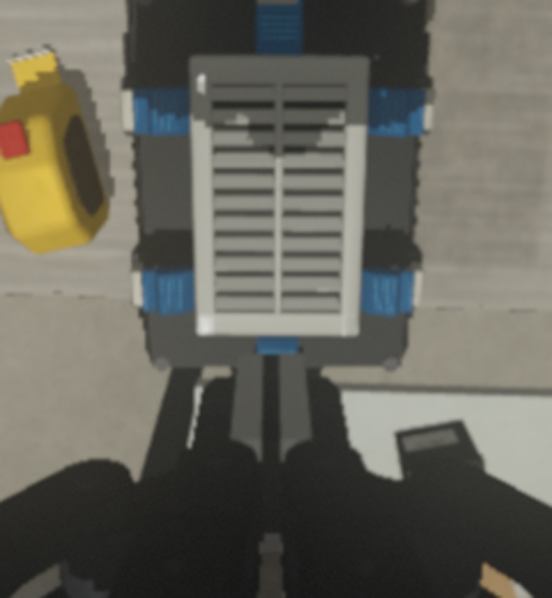

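View pics/s12c.png

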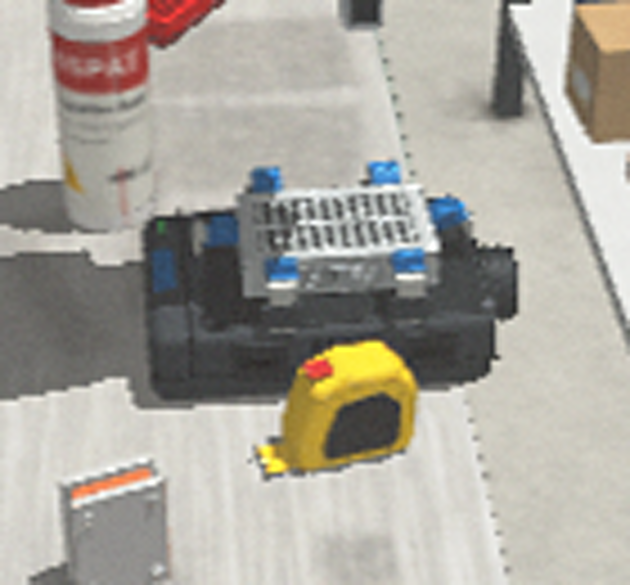

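```bash
python3 - <<'E'
import cv2,numpy as np
a=cv2.imread('pics/w12.png'); b=cv2.imread('pics/w10.png')
A=cv2.resize(a[40:140,250:390],None,fx=5,fy=5,interpolation=cv2.INTER_CUBIC)[:280]
cv2.imwrite('pics/cmp.png',cv2.resize(a[40:130,250:390],None,fx=5.5,fy=5.5,interpolation=cv2.INTER_CUBIC))
s=cv2.imread('pics/s10.png')[180:240,290:380];t=cv2.imread('pics/s12.png')[180:240,290:380]
cv2.imwrite('pics/cmps.png',cv2.resize(np.vstack([s,t]),None,fx=5,fy=5,interpolation=cv2.INTER_CUBIC))
E
```

```text
(no output)
```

View pics/cmp.png

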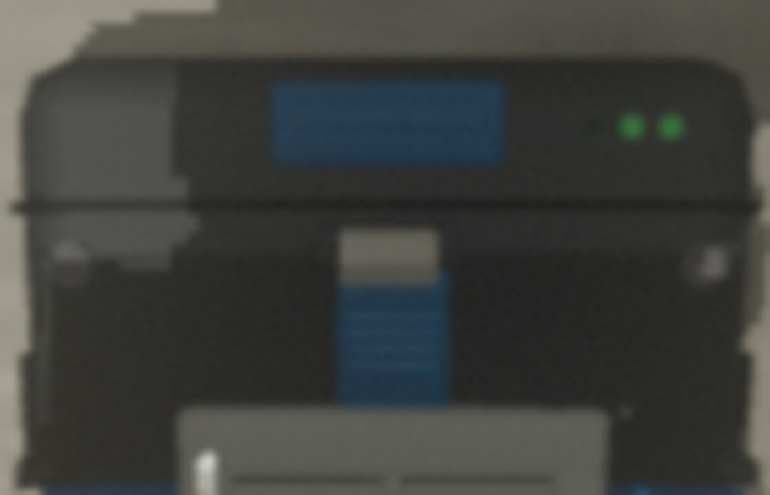

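View pics/cmps.png

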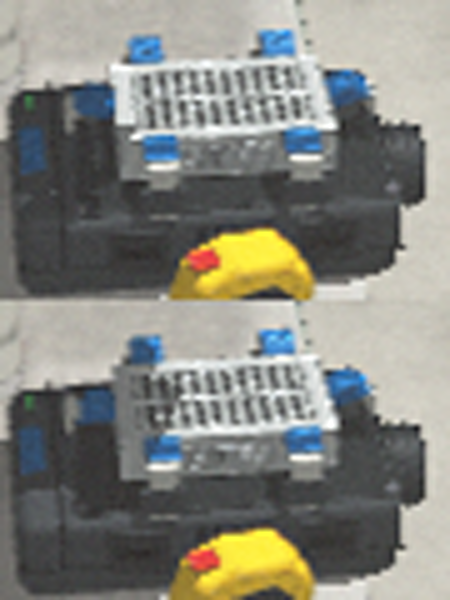

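Emit:
apply_moves:
  moves:
    - [[0.4,0.05,-0.3],[-0.001,0.002,0],-1]
    - [[0.25,0,-0.6],[0,0,0],-1]
    - [[0,0,-0.5],[0,0,0],-1]
    - [[0,0,0],[0,0,0],-1]

```text
time: 20.7
tcp_pos: [0.5346, 0.1005, 0.0872]
tcp_rot: [[0.999, -0.014, -0.036], [0.036, -0.002, 0.999], [-0.014, -1.0, -0.001]]
force: [0.6, -0.3, 0.2]
finger_gap: 0.0001
```

Emit:
apply_moves:
  moves:
    - [[0.11,0.015,0],[0.001,-0.009,0],-1]
    - [[0,0,0],[0,0,0],-1]

```text
time: 20.95
tcp_pos: [0.5432, 0.1019, 0.0892]
tcp_rot: [[0.999, 0.003, -0.036], [0.036, 0.0, 0.999], [0.003, -1.0, -0.0]]
force: [0.7, -1.0, 0.4]
finger_gap: -0.0001
```

Emit:
apply_moves:
  moves:
    - [[0,0,-0.1],[0,0.002,0],-1]
    - [[0,0,-0.04],[0,0,0],-1]
    - [[0,0,0],[0,0,0],-1]

```text
time: 21.32
tcp_pos: [0.545, 0.1023, 0.0818]
tcp_rot: [[0.999, 0.005, -0.036], [0.036, 0.001, 0.999], [0.005, -1.0, 0.001]]
force: [-2.1, -0.4, 4.6]
finger_gap: -0.0004
```

Emit:
apply_moves:
  moves:
    - [[-0.025,0,-0.03],[0,0.003,0],-1]
    - [[0,0,-0.025],[0,0,0],-1]

```text
time: 21.58
tcp_pos: [0.5452, 0.1024, 0.0807]
tcp_rot: [[0.999, 0.006, -0.036], [0.036, 0.002, 0.999], [0.006, -1.0, 0.002]]
force: [-12.2, -2.4, 27.8]
finger_gap: -0.0003
```

Emit:
apply_moves:
  moves:
    - [[-0.03,0,-0.015],[0,0.004,0],-1]

```text
time: 21.7
tcp_pos: [0.5443, 0.1025, 0.0813]
tcp_rot: [[0.999, 0.003, -0.036], [0.036, 0.002, 0.999], [0.003, -1.0, 0.002]]
force: [1.9, -2.3, 10.3]
finger_gap: -0.0001
```

Emit:
apply_moves:
  moves:
    - [[-0.03,0,-0.025],[0,0.002,0],-1]
    - [[-0.01,0,-0.025],[0,0.001,0],-1]

```text
time: 21.95
tcp_pos: [0.5442, 0.1024, 0.0809]
tcp_rot: [[0.999, 0.006, -0.035], [0.035, 0.002, 0.999], [0.006, -1.0, 0.002]]
force: [-6.9, -2.2, 21.1]
finger_gap: 0.0002
```

```bash
python3 - <<'E'
from h import *
s=sense(); print(s['tcp_pos'].round(4).tolist(),s['tcp_rot'].round(4).tolist(),s['force'])
snap('wrist','w13');im=snap('side','s13')[:,:,::-1]
cv2.imwrite('pics/s13c.png',cv2.resize(im[150:260,260:400],None,fx=5,fy=5,interpolation=cv2.INTER_CUBIC))
E
```

```text
[0.5442, 0.1024, 0.0809] [[0.9994, 0.0057, -0.0354], [0.0354, 0.0021, 0.9994], [0.0058, -1.0, 0.0019]] [-6.91385939 -2.24989585 21.13712336]
```

View pics/s13c.png

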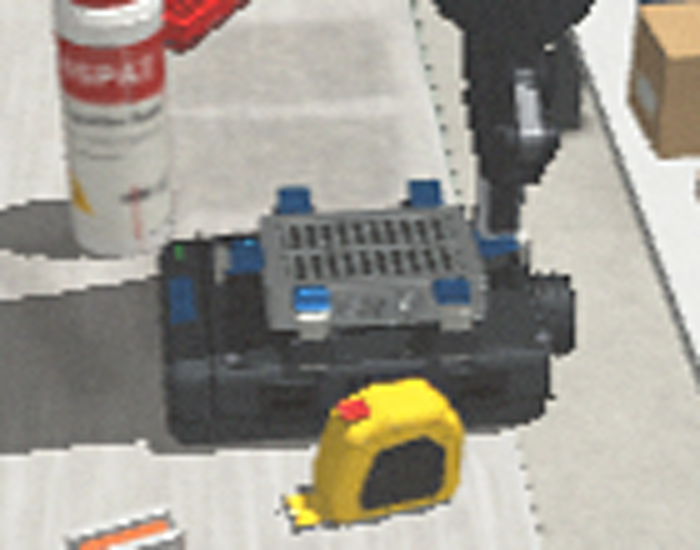

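View pics/w13.png

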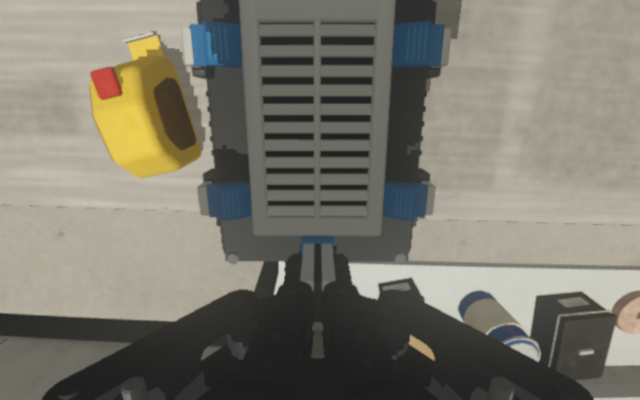

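Emit:
apply_moves:
  moves:
    - [[0,0,0.12],[0,0,0],-1]
    - [[-0.3,0,0],[0,0,0],-1]
    - [[0,0,0],[0,-0.003,0],-1]

```text
time: 22.42
tcp_pos: [0.5221, 0.1026, 0.0915]
tcp_rot: [[0.999, 0.013, -0.035], [0.035, 0.003, 0.999], [0.013, -1.0, 0.002]]
force: [0.3, 1.0, -0.3]
finger_gap: -0.0001
```

Emit:
apply_moves:
  moves:
    - [[-0.03,-0.01,-0.1],[-0.001,0.008,0],-1]
    - [[0,0,-0.03],[0,0,0],-1]
    - [[0,0,0],[0,0,0],-1]

```text
time: 22.8
tcp_pos: [0.5208, 0.1018, 0.0812]
tcp_rot: [[0.999, 0.0, -0.035], [0.035, 0.001, 0.999], [0.0, -1.0, 0.001]]
force: [0.5, 0.2, -0.1]
finger_gap: 0.0003
```

Emit:
apply_moves:
  moves:
    - [[0,0,-0.025],[0,0,0],-1]
    - [[0,0,-0.02],[0,0,0],-1]
    - [[0,0,0],[0,0,0],-1]

```text
time: 23.18
tcp_pos: [0.5211, 0.1018, 0.0775]
tcp_rot: [[0.999, -0.0, -0.035], [0.035, 0.001, 0.999], [-0.0, -1.0, 0.001]]
force: [0.0, -0.7, 0.4]
finger_gap: -0.0001
```

Emit:
apply_moves:
  moves:
    - [[0,0,-0.02],[0,0,0],-1]
    - [[0,0,-0.01],[0,0,0],-1]

```text
time: 23.42
tcp_pos: [0.5214, 0.1019, 0.076]
tcp_rot: [[0.999, 0.001, -0.035], [0.035, 0.001, 0.999], [0.001, -1.0, 0.001]]
force: [-7.3, -1.2, 19.8]
finger_gap: -0.0001
```

Emit:
apply_moves:
  moves:
    - [[0,0,0.4],[0,0,0],-1]
    - [[-0.2,0,0.8],[0,0,0],-1]
    - [[-0.1,0,0.8],[0,0,0],-1]
    - [[0,0,0],[0,0,0],-1]

```text
time: 23.92
tcp_pos: [0.4971, 0.1017, 0.2303]
tcp_rot: [[0.999, 0.0, -0.035], [0.035, 0.001, 0.999], [0.0, -1.0, 0.001]]
force: [-0.1, 0.6, -0.9]
finger_gap: 0.0005
```

```bash
python3 - <<'E'
from h import *
s=sense(); print(s['tcp_pos'].round(4).tolist(),s['tcp_rot'].round(4).tolist(),s['force'])
np.savez('w14.npz',pos=s['tcp_pos'],rot=s['tcp_rot'])
im=snap('wrist','w14')[:,:,::-1]
cv2.imwrite('pics/w14c.png',cv2.resize(im[60:230,230:410],None,fx=4,fy=4,interpolation=cv2.INTER_CUBIC)[:600]); cv2.imwrite('pics/w14d.png',cv2.resize(im[150:290,230:410],None,fx=4,fy=4,interpolation=cv2.INTER_CUBIC))
E
```

```text
[0.4971, 0.1017, 0.2303] [[0.9994, 0.0003, -0.0351], [0.0351, 0.0014, 0.9994], [0.0004, -1.0, 0.0013]] [-0.09641839  0.62506975 -0.89671955]
```

View pics/w14.png

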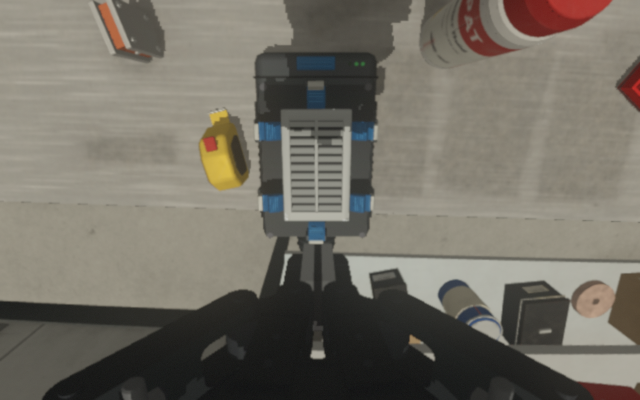

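View pics/w14c.png

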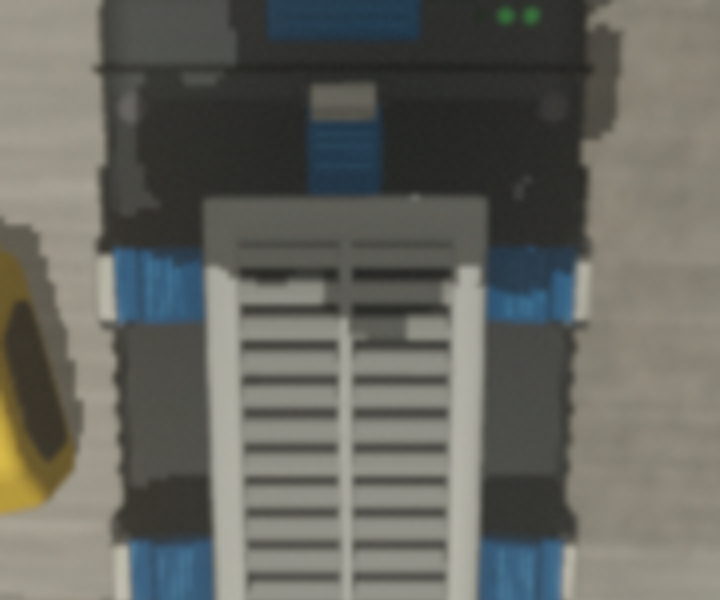

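View pics/w14d.png

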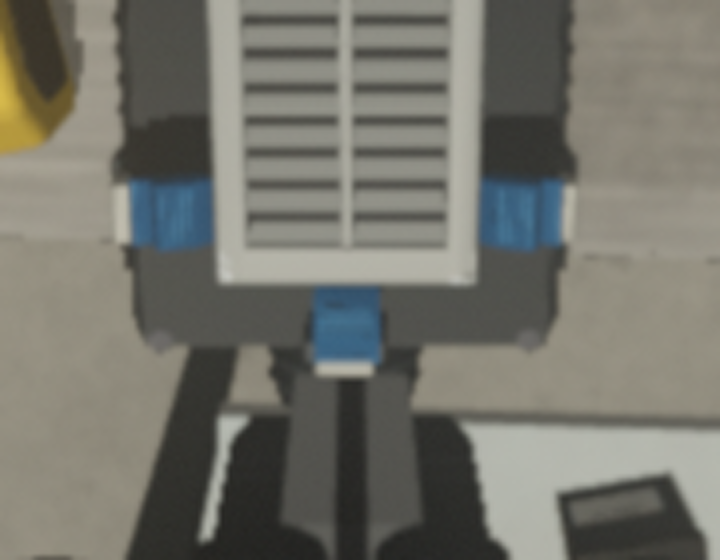

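```bash
python3 - <<'E'
from h import *
d=np.load('w14.npz');P=cam_pose('wrist',{'tcp_pos':d['pos'],'tcp_rot':d['rot']})
r=lambda u,v,z,o:ray('wrist',(o+v/4,230+u/4),z,P)
def U(X):
    a=np.radians(182.1);e=X[:2]-np.array([.4800,.0994]); return np.round(1e3*np.array([np.cos(a)*e[0]+np.sin(a)*e[1],-np.sin(a)*e[0]+np.cos(a)*e[1]]),1)
for n,u,v,z,o in [('batt catch outer',343,84,.077,60),('batt catch inner vis',343,120,.072,60),('cover batt end',345,196,.076,60),('cover hose end',347,283,.076,150),('hose catch outer',345,376,.077,150),('hose catch inner',345,361,.077,150),
 ('coverL top',204,260,.076,60),('coverR top',488,260,.076,60),('cLb',213,214,.076,150),('cRb',480,214,.076,150),
 ('catch L1 out',98,285,.077,60),('catch R1 out',591,285,.077,60),('L2',113,214,.077,150),('R2',576,214,.077,150)]:
    print(n,U(r(u,v,z,o)))
E
```

```text
batt catch outer [77.   1.5]
batt catch inner vis [69.8  1.5]
cover batt end [53.5  1.1]
cover hose end [-52.5   0.7]
hose catch outer [-77.    1.3]
hose catch inner [-72.9   1.3]
coverL top [39.6 32.9]
coverR top [ 39.5 -31.2]
cLb [-34.7  33.2]
cRb [-34.7 -31.5]
catch L1 out [34.2 57. ]
catch R1 out [ 34.1 -54.6]
L2 [-34.4  57.2]
R2 [-34.4 -54.6]
```

Emit:
apply_moves:
  moves:
    - [[0.3,0,-0.8],[0,0,0],-1]
    - [[0.3,0,-0.7],[0,0,0],-1]
    - [[0,0,-0.3],[0,0,0],-1]
    - [[0,0,0],[0,0,0],-1]

```text
time: 24.48
tcp_pos: [0.5405, 0.1011, 0.0853]
tcp_rot: [[0.999, -0.006, -0.035], [0.035, 0.0, 0.999], [-0.006, -1.0, 0.0]]
force: [-0.9, -0.5, -0.0]
finger_gap: 0.0004
```

Emit:
apply_moves:
  moves:
    - [[-0.02,0,-0.03],[0,-0.004,0],-1]
    - [[0,0,-0.03],[0,0,0],-1]
    - [[-0.01,0,-0.01],[0,0,0],-1]

```text
time: 24.85
tcp_pos: [0.5389, 0.1013, 0.0823]
tcp_rot: [[0.999, 0.004, -0.035], [0.035, 0.001, 0.999], [0.004, -1.0, 0.0]]
force: [0.4, -2.0, 1.5]
finger_gap: 0.0001
```

Emit:
apply_moves:
  moves:
    - [[0,0,-0.03],[0,0.002,0],-1]
    - [[0,0,-0.02],[0,0,0],-1]

```text
time: 25.1
tcp_pos: [0.5397, 0.1013, 0.0809]
tcp_rot: [[0.999, 0.004, -0.035], [0.035, 0.001, 0.999], [0.004, -1.0, 0.001]]
force: [-6.6, -2.6, 14.7]
finger_gap: 0.0
```

Emit:
apply_moves:
  moves:
    - [[0,0,-0.02],[0,0.001,0],-1]
    - [[0,0,0],[0,0,0],-1]

```text
time: 25.35
tcp_pos: [0.5399, 0.1014, 0.0816]
tcp_rot: [[0.999, 0.004, -0.035], [0.035, 0.001, 0.999], [0.004, -1.0, 0.001]]
force: [-0.9, 0.4, 1.0]
finger_gap: 0.0
```

```bash
python3 - <<'E'
from h import *
t=snap('side','s15')[:,:,::-1]; c=snap('scene','c15')[:,:,::-1]
a=cv2.imread('pics/s12.png');b=cv2.imread('pics/s13.png')
f=lambda im:cv2.resize(im[175:225,330:390],None,fx=6,fy=6,interpolation=cv2.INTER_CUBIC)
cv2.imwrite('pics/cmp15.png',np.hstack([f(a),f(b)])[:,:790]); cv2.imwrite('pics/cmp15b.png',np.hstack([f(t),cv2.resize(c[165:215,310:370],None,fx=6,fy=6,interpolation=cv2.INTER_CUBIC)]))
E
```

```text
(no output)
```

View pics/cmp15.png

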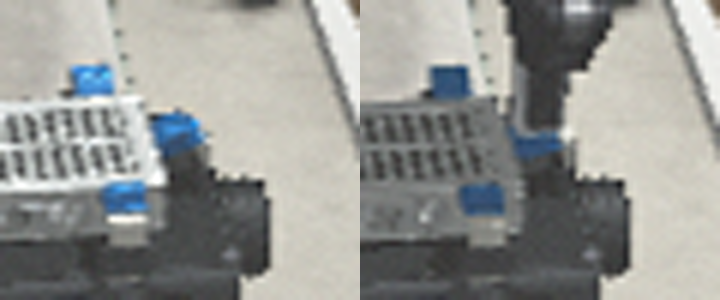

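View pics/cmp15b.png

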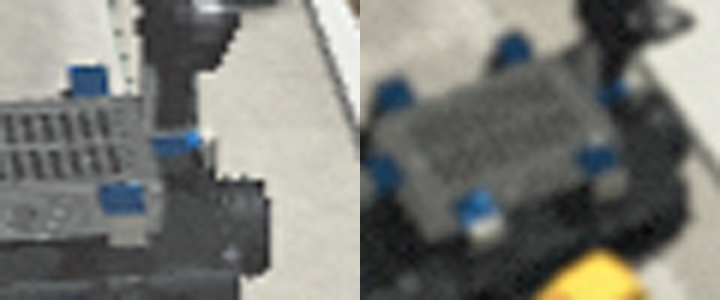

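Emit:
apply_moves:
  moves:
    - [[-0.01,0,-0.035],[0,0.002,0],-1]

```text
time: 25.58
tcp_pos: [0.54, 0.1017, 0.0797]
tcp_rot: [[0.999, 0.003, -0.036], [0.035, 0.002, 0.999], [0.003, -1.0, 0.002]]
force: [2.3, -1.1, 2.8]
finger_gap: 0.0003
```

Emit:
apply_moves:
  moves:
    - [[0,0,-0.025],[0,0.001,0],-1]

```text
time: 25.7
tcp_pos: [0.5405, 0.1017, 0.0781]
tcp_rot: [[0.999, 0.002, -0.035], [0.035, 0.002, 0.999], [0.002, -1.0, 0.002]]
force: [0.9, -1.4, 3.0]
finger_gap: -0.0001
```

Emit:
apply_moves:
  moves:
    - [[0,0,-0.02],[0,0.001,0],-1]

```text
time: 25.82
tcp_pos: [0.541, 0.1019, 0.0771]
tcp_rot: [[0.999, 0.002, -0.036], [0.036, 0.002, 0.999], [0.002, -1.0, 0.002]]
force: [-4.0, -0.8, 16.2]
finger_gap: 0.0
```

Emit:
apply_moves:
  moves:
    - [[0,0,0.3],[0,0,0],-1]
    - [[-0.2,0.3,0],[0,0,0],-1]
    - [[-0.17,0.23,-0.1],[0,0,0],-1]
    - [[0,0,0],[0,0,0],-1]

```text
time: 26.32
tcp_pos: [0.5125, 0.1425, 0.0921]
tcp_rot: [[0.999, 0.001, -0.035], [0.035, 0.002, 0.999], [0.001, -1.0, 0.002]]
force: [0.3, -0.2, -0.5]
finger_gap: 0.0001
```

Emit:
apply_moves:
  moves:
    - [[0,-0.02,-0.09],[0,0,0],-1]
    - [[0,0,-0.04],[0,0,0],-1]
    - [[0,0,-0.02],[0,0,0],-1]

```text
time: 26.7
tcp_pos: [0.514, 0.1402, 0.0814]
tcp_rot: [[0.999, 0.003, -0.034], [0.034, 0.004, 0.999], [0.003, -1.0, 0.004]]
force: [-7.4, 2.7, 23.0]
finger_gap: 0.0002
```

Emit:
apply_moves:
  moves:
    - [[0,0,-0.03],[0,0.001,0],-1]

```text
time: 26.82
tcp_pos: [0.5148, 0.1401, 0.08]
tcp_rot: [[0.999, 0.002, -0.034], [0.034, 0.005, 0.999], [0.002, -1.0, 0.005]]
force: [-1.3, 1.0, 3.3]
finger_gap: 0.0002
```

Passed the catch; go on to the stop.

Emit:
apply_moves:
  moves:
    - [[-0.01,0,-0.025],[-0.002,0.001,0],-1]

```text
time: 26.95
tcp_pos: [0.5146, 0.1397, 0.0782]
tcp_rot: [[0.999, 0.001, -0.033], [0.033, 0.002, 0.999], [0.001, -1.0, 0.002]]
force: [-0.5, 1.8, 1.4]
finger_gap: -0.0
```

Emit:
apply_moves:
  moves:
    - [[-0.01,0,-0.018],[-0.002,0.001,0],-1]

```text
time: 27.08
tcp_pos: [0.5146, 0.1397, 0.0772]
tcp_rot: [[0.999, 0.001, -0.032], [0.032, -0.0, 0.999], [0.001, -1.0, -0.0]]
force: [-3.1, 4.4, 17.2]
finger_gap: -0.0001
```

Emit:
apply_moves:
  moves:
    - [[0,0,0.25],[0,0,0],-1]
    - [[-0.5,0,0.05],[0,0,0],-1]
    - [[-0.43,0,0],[0,0,0],-1]
    - [[0,0,-0.05],[0,0,0],-1]
    - [[0,0,0],[0,0,0],-1]

```text
time: 27.7
tcp_pos: [0.4439, 0.1379, 0.095]
tcp_rot: [[1.0, -0.001, -0.03], [0.03, -0.002, 1.0], [-0.001, -1.0, -0.002]]
force: [0.1, 0.0, 0.6]
finger_gap: -0.0002
```

Emit:
apply_moves:
  moves:
    - [[0,0.015,-0.13],[0.001,0,0.003],-1]
    - [[0,0,-0.04],[0,0,0],-1]
    - [[0,0,-0.02],[0,0,0],-1]

```text
time: 28.08
tcp_pos: [0.4455, 0.1396, 0.0801]
tcp_rot: [[0.999, -0.0, -0.035], [0.035, 0.001, 0.999], [-0.0, -1.0, 0.001]]
force: [-0.3, 0.4, 3.8]
finger_gap: 0.0
```

Emit:
apply_moves:
  moves:
    - [[0,0,-0.03],[0,0,0],-1]

```text
time: 28.2
tcp_pos: [0.4459, 0.1398, 0.0775]
tcp_rot: [[0.999, -0.0, -0.035], [0.035, 0.002, 0.999], [-0.0, -1.0, 0.002]]
force: [-2.3, 2.5, 7.4]
finger_gap: -0.0001
```

Emit:
apply_moves:
  moves:
    - [[0,0,-0.015],[0,0,0],-1]

```text
time: 28.32
tcp_pos: [0.446, 0.1403, 0.0766]
tcp_rot: [[0.999, -0.001, -0.035], [0.035, 0.003, 0.999], [-0.0, -1.0, 0.003]]
force: [-10.5, 3.5, 27.8]
finger_gap: 0.0001
```

Emit:
apply_moves:
  moves:
    - [[0,0,0.3],[0,0,0],-1]
    - [[0.02,-0.6,0.1],[0,0,0],-1]
    - [[0,-0.5,0],[0,0,0],-1]
    - [[0,0,0],[0,0,0],-1]

```text
time: 28.82
tcp_pos: [0.4483, 0.0556, 0.1059]
tcp_rot: [[0.999, -0.002, -0.036], [0.036, 0.002, 0.999], [-0.002, -1.0, 0.002]]
force: [-0.5, 0.6, -0.0]
finger_gap: 0.0004
```

Emit:
apply_moves:
  moves:
    - [[-0.01,0.03,-0.2],[-0.001,-0.001,0],-1]
    - [[0,0,-0.1],[0,0,0],-1]
    - [[0,0,-0.02],[0,0,0],-1]

```text
time: 29.2
tcp_pos: [0.4486, 0.0582, 0.0813]
tcp_rot: [[0.999, 0.0, -0.036], [0.036, -0.0, 0.999], [0.0, -1.0, -0.0]]
force: [-5.0, -5.0, 23.2]
finger_gap: 0.0001
```

Emit:
apply_moves:
  moves:
    - [[0,0,-0.03],[0,0,0],-1]

```text
time: 29.32
tcp_pos: [0.449, 0.0584, 0.0793]
tcp_rot: [[0.999, 0.001, -0.036], [0.036, -0.001, 0.999], [0.001, -1.0, -0.001]]
force: [-0.1, -2.3, 2.7]
finger_gap: -0.0002
```

Emit:
apply_moves:
  moves:
    - [[0,0,-0.025],[0,0,0],-1]

```text
time: 29.45
tcp_pos: [0.4492, 0.0586, 0.0775]
tcp_rot: [[0.999, 0.001, -0.037], [0.037, -0.001, 0.999], [0.001, -1.0, -0.001]]
force: [-3.4, -4.2, 10.5]
finger_gap: 0.0001
```

Emit:
apply_moves:
  moves:
    - [[0,0,-0.016],[0,0,0],-1]

```text
time: 29.58
tcp_pos: [0.4494, 0.0585, 0.0768]
tcp_rot: [[0.999, 0.002, -0.037], [0.037, -0.002, 0.999], [0.001, -1.0, -0.002]]
force: [-10.0, -6.6, 30.3]
finger_gap: 0.0004
```

Emit:
apply_moves:
  moves:
    - [[0,0,0.3],[0,0,0],-1]
    - [[0.5,0.01,0.05],[0,0,0],-1]
    - [[0.36,0.01,0],[0,0,0],-1]
    - [[0,0,-0.05],[0,0,0],-1]
    - [[0,0,0],[0,0,0],-1]

```text
time: 30.2
tcp_pos: [0.5148, 0.0615, 0.0993]
tcp_rot: [[0.999, 0.0, -0.039], [0.039, -0.001, 0.999], [-0.0, -1.0, -0.001]]
force: [-0.4, 0.8, -0.6]
finger_gap: 0.0001
```

Emit:
apply_moves:
  moves:
    - [[0,-0.015,-0.17],[0,0,0],-1]
    - [[0,0,-0.06],[0,0,0],-1]
    - [[0,0,-0.02],[0,0,0],-1]

```text
time: 30.58
tcp_pos: [0.5138, 0.06, 0.0799]
tcp_rot: [[0.999, 0.001, -0.039], [0.039, -0.002, 0.999], [0.001, -1.0, -0.002]]
force: [0.8, -1.6, 1.8]
finger_gap: -0.0001
```

Emit:
apply_moves:
  moves:
    - [[0,0,-0.028],[0,0,0],-1]

```text
time: 30.7
tcp_pos: [0.5135, 0.0598, 0.0777]
tcp_rot: [[0.999, 0.001, -0.039], [0.039, -0.003, 0.999], [0.001, -1.0, -0.003]]
force: [0.8, -2.0, 5.3]
finger_gap: -0.0002
```

Emit:
apply_moves:
  moves:
    - [[0,0,-0.018],[0,0,0],-1]

```text
time: 30.82
tcp_pos: [0.5137, 0.0596, 0.0769]
tcp_rot: [[0.999, 0.002, -0.039], [0.039, -0.003, 0.999], [0.002, -1.0, -0.003]]
force: [-4.6, -3.6, 25.2]
finger_gap: -0.0002
```

Emit:
apply_moves:
  moves:
    - [[0,0,0.3],[0,0,0],-1]
    - [[-0.15,0.4,0.8],[0,0,0],-1]
    - [[-0.1,0.15,0.8],[0,0,0],-1]
    - [[0,0,0.2],[0,0,0],-1]
    - [[0,0,0],[0,0,0],-1]

```text
time: 31.45
tcp_pos: [0.4923, 0.0998, 0.2326]
tcp_rot: [[0.999, -0.001, -0.039], [0.039, -0.002, 0.999], [-0.001, -1.0, -0.002]]
force: [0.1, -0.5, -1.3]
finger_gap: -0.0004
```

```bash
python3 - <<'E'
from h import *
s=sense(); print(s['tcp_pos'].round(4).tolist(),s['force'],s['time'])
im=snap('wrist','w16')[:,:,::-1]
cv2.imwrite('pics/w16c.png',cv2.resize(im[60:250,230:410],None,fx=3.1,fy=3.1,interpolation=cv2.INTER_CUBIC))
t=snap('side','s16')[:,:,::-1]; c=snap('scene','c16')[:,:,::-1]
cv2.imwrite('pics/s16c.png',cv2.resize(t[170:250,280:390],None,fx=6,fy=6,interpolation=cv2.INTER_CUBIC))
E
```

```text
[0.4923, 0.0998, 0.2326] [ 0.06124    -0.46472985 -1.34213634] 31.45
```

View pics/w16c.png

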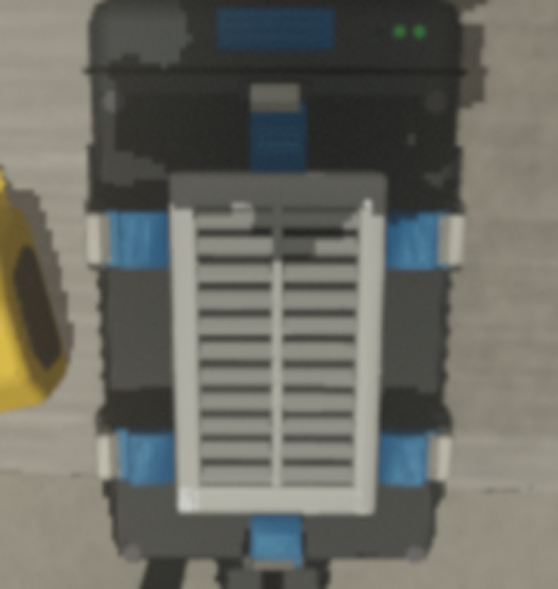

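View pics/s16c.png

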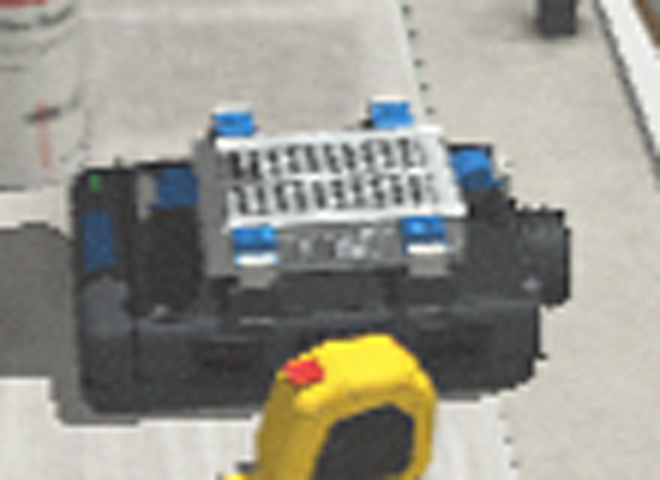

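View pics/c16.png

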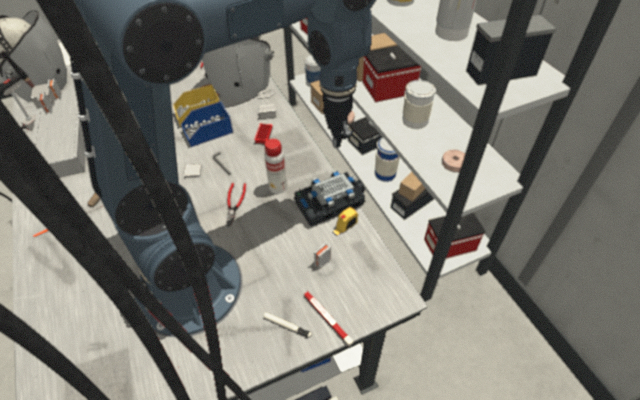

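Emit:
apply_moves:
  moves:
    - [[0.4,0,-0.5],[0,0,0],-1]
    - [[0.25,0,-0.4],[0,0,0],-1]
    - [[0,0,0],[0,0,0],-1]

```text
time: 31.98
tcp_pos: [0.5398, 0.0985, 0.1583]
tcp_rot: [[0.999, -0.009, -0.037], [0.037, -0.004, 0.999], [-0.009, -1.0, -0.003]]
force: [-1.5, -0.7, 0.8]
finger_gap: -0.0004
```

```bash
python3 - <<'E'
from h import *
s=sense(); print(s['tcp_pos'].round(4).tolist(),s['force'],s['time'])
im=snap('wrist','w17')[:,:,::-1]
cv2.imwrite('pics/w17c.png',cv2.resize(im[70:260,220:420],None,fx=3.1,fy=3.1,interpolation=cv2.INTER_CUBIC))
cv2.imwrite('pics/w17d.png',cv2.resize(im[190:250,280:360],None,fx=9,fy=9,interpolation=cv2.INTER_CUBIC))
E
```

```text
[0.5398, 0.0985, 0.1583] [-1.5094007  -0.69165812  0.81126694] 31.975
```

View pics/w17c.png

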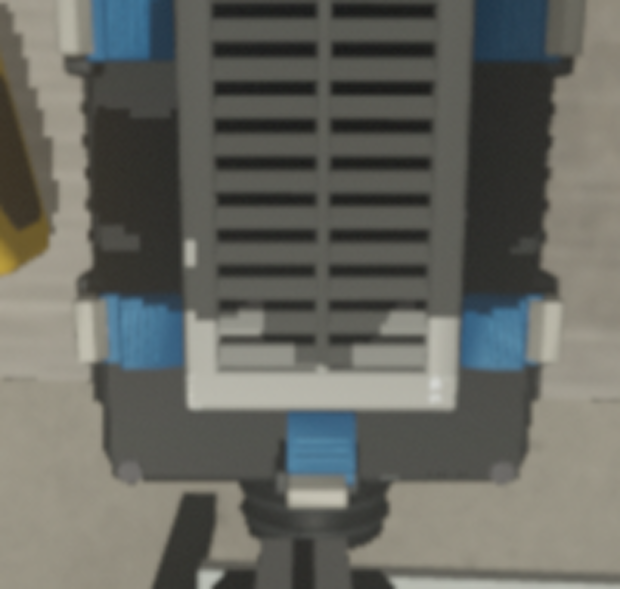

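Emit:
apply_moves:
  moves:
    - [[-0.2,-0.3,-0.4],[0.002,-0.006,0],-1]
    - [[-0.15,-0.22,-0.4],[0,0,0],-1]
    - [[0,0,0],[0,0,0],-1]

```text
time: 32.4
tcp_pos: [0.5122, 0.0591, 0.1013]
tcp_rot: [[0.999, 0.005, -0.038], [0.038, 0.0, 0.999], [0.005, -1.0, 0.0]]
force: [-0.2, 0.4, 0.3]
finger_gap: 0.0003
```

Emit:
apply_moves:
  moves:
    - [[0.01,0.01,-0.2],[0,0.003,0],-1]
    - [[0,0,-0.04],[0,0,0],-1]
    - [[0,0,0],[0,0,0],-1]

```text
time: 32.78
tcp_pos: [0.5154, 0.0614, 0.0854]
tcp_rot: [[0.999, 0.004, -0.038], [0.038, 0.001, 0.999], [0.004, -1.0, 0.001]]
force: [-0.2, -0.5, -0.2]
finger_gap: 0.0001
```

```bash
python3 - <<'E'
from h import *
im=cv2.imread('pics/w17.png')
cv2.imwrite('pics/w17e.png',cv2.resize(im[155:200,235:405],None,fx=4.6,fy=4.6,interpolation=cv2.INTER_CUBIC))
E
```

```text
(no output)
```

View pics/w17e.png

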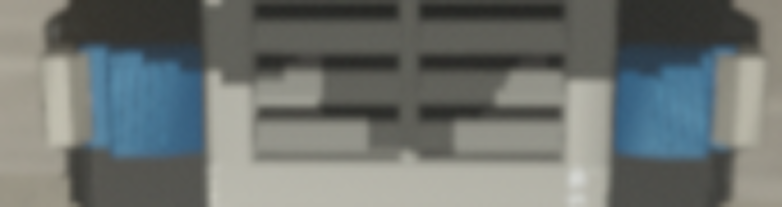

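Emit:
apply_moves:
  moves:
    - [[0,-0.015,-0.04],[0,0.001,0],-1]
    - [[0,0,-0.03],[0,0,0],-1]
    - [[0,0,0],[0,0,0],-1]

```text
time: 33.15
tcp_pos: [0.5161, 0.0606, 0.0805]
tcp_rot: [[0.999, 0.004, -0.039], [0.039, 0.001, 0.999], [0.004, -1.0, 0.001]]
force: [-1.0, -0.4, 0.6]
finger_gap: 0.0002
```

Emit:
apply_moves:
  moves:
    - [[0,0,-0.025],[0,0,0],-1]
    - [[0,0,0],[0,0,0],-1]

```text
time: 33.4
tcp_pos: [0.5162, 0.0606, 0.0787]
tcp_rot: [[0.999, 0.004, -0.039], [0.039, 0.001, 0.999], [0.004, -1.0, 0.001]]
force: [-0.1, -0.6, 0.7]
finger_gap: 0.0003
```

Emit:
apply_moves:
  moves:
    - [[0,0,0.2],[0,0,0],-1]
    - [[-0.5,-0.02,0.02],[0,0,0],-1]
    - [[-0.37,0,0],[0,0,0],-1]
    - [[0,0,-0.05],[0,0,0],-1]
    - [[0,0,0],[0,0,0],-1]

```text
time: 34.02
tcp_pos: [0.4512, 0.0592, 0.0957]
tcp_rot: [[0.999, 0.008, -0.039], [0.039, 0.002, 0.999], [0.008, -1.0, 0.002]]
force: [-0.2, 0.1, 0.2]
finger_gap: -0.0002
```

Tab 2 confirmed down (free at 78.7 mm). Same probe on tab 1.

Emit:
apply_moves:
  moves:
    - [[-0.03,-0.015,-0.15],[-0.001,0.005,0],-1]
    - [[0,0,-0.05],[0,0,0],-1]
    - [[0,0,-0.03],[0,0,0],-1]
    - [[0,0,0],[0,0,0],-1]

```text
time: 34.52
tcp_pos: [0.4505, 0.0579, 0.0774]
tcp_rot: [[0.999, -0.001, -0.038], [0.038, -0.0, 0.999], [-0.001, -1.0, -0.0]]
force: [-4.9, -0.1, 12.0]
finger_gap: -0.0002
```

Emit:
apply_moves:
  moves:
    - [[0,0,0.3],[0,0,0],-1]
    - [[0.1,0.3,0.5],[0,0,0],-1]
    - [[0.05,0.25,0.4],[0,0,0],-1]
    - [[0,0,0],[0,0,0],-1]

```text
time: 35.02
tcp_pos: [0.4618, 0.1, 0.1692]
tcp_rot: [[0.999, -0.002, -0.037], [0.037, -0.0, 0.999], [-0.002, -1.0, -0.0]]
force: [-0.8, -0.7, -0.9]
finger_gap: -0.0001
```

```bash
python3 - <<'E'
from h import *
s=sense(); print(s['tcp_pos'].round(4).tolist(),s['force'],s['time'])
im=snap('wrist','w18')[:,:,::-1]
cv2.imwrite('pics/w18c.png',cv2.resize(im[90:280,215:425],None,fx=3.1,fy=3.1,interpolation=cv2.INTER_CUBIC))
t=snap('side','s18')[:,:,::-1]
cv2.imwrite('pics/s18c.png',cv2.resize(t[170:250,280:390],None,fx=6,fy=6,interpolation=cv2.INTER_CUBIC))
E
```

```text
[0.4618, 0.1, 0.1692] [-0.82360823 -0.74779921 -0.92116185] 35.025
```

View pics/w18c.png

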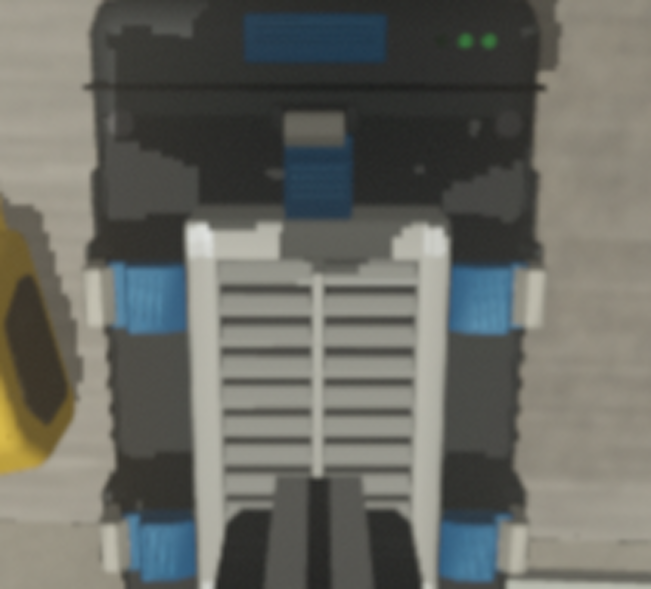

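View pics/s18c.png

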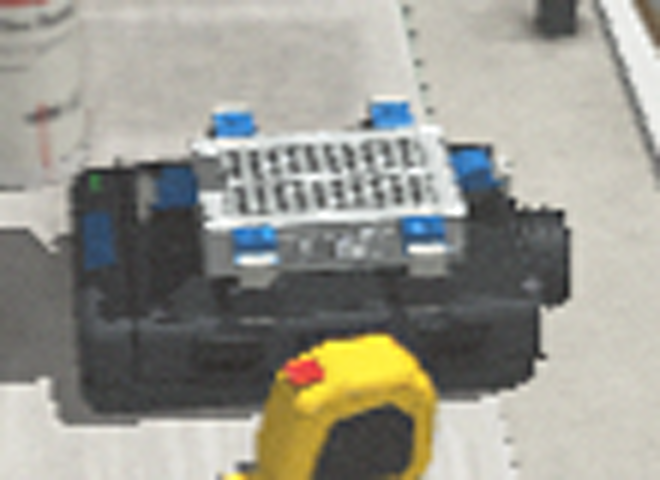

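Emit:
apply_moves:
  moves:
    - [[-0.13,0.3,-0.5],[0,0,0],-1]
    - [[-0.1,0.22,-0.5],[0,0,0],-1]
    - [[0,0,0],[0,0,0],-1]

```text
time: 35.5
tcp_pos: [0.4412, 0.1367, 0.0879]
tcp_rot: [[0.999, -0.009, -0.035], [0.035, -0.002, 0.999], [-0.009, -1.0, -0.002]]
force: [0.6, 0.6, 0.6]
finger_gap: -0.0004
```

Emit:
apply_moves:
  moves:
    - [[0.04,0.03,-0.06],[0.001,-0.006,0],-1]
    - [[0,0,-0.04],[0,0,0],-1]
    - [[0,0,0],[0,0,0],-1]

```text
time: 35.88
tcp_pos: [0.4459, 0.1378, 0.0819]
tcp_rot: [[0.999, 0.004, -0.033], [0.033, -0.001, 0.999], [0.003, -1.0, -0.001]]
force: [0.5, 0.8, 0.4]
finger_gap: -0.0005
```

Emit:
apply_moves:
  moves:
    - [[0,0,-0.025],[0,0.001,0],-1]
    - [[0,0,0],[0,0,0],-1]

```text
time: 36.12
tcp_pos: [0.4467, 0.1375, 0.0807]
tcp_rot: [[0.999, 0.003, -0.033], [0.033, -0.0, 0.999], [0.003, -1.0, -0.0]]
force: [0.0, -0.7, -0.6]
finger_gap: -0.0
```

Emit:
apply_moves:
  moves:
    - [[0,0.01,-0.025],[0,0.001,0],-1]
    - [[0,0,0],[0,0,0],-1]

```text
time: 36.38
tcp_pos: [0.4469, 0.1384, 0.0789]
tcp_rot: [[0.999, 0.002, -0.033], [0.033, -0.0, 0.999], [0.002, -1.0, -0.0]]
force: [-1.3, 1.2, -0.1]
finger_gap: 0.0
```

Emit:
apply_moves:
  moves:
    - [[0,0,0.2],[0,0,0],-1]
    - [[0.5,0.03,0.02],[0,0,0],-1]
    - [[0.36,0.01,0],[0,0,0],-1]
    - [[0,0,-0.05],[0,0,0],-1]
    - [[0,0,0],[0,0,0],-1]

```text
time: 37.0
tcp_pos: [0.5119, 0.1415, 0.0917]
tcp_rot: [[0.999, 0.001, -0.033], [0.033, -0.0, 0.999], [0.001, -1.0, -0.0]]
force: [-0.2, 0.1, -0.6]
finger_gap: -0.0001
```

Tab 5 down (no contact at 78.9 mm). Now tab 4.

Emit:
apply_moves:
  moves:
    - [[0,-0.01,-0.1],[0,0,0],-1]
    - [[0,0,-0.045],[0,0,0],-1]
    - [[0,0,0],[0,0,0],-1]

```text
time: 37.38
tcp_pos: [0.5102, 0.1406, 0.08]
tcp_rot: [[0.999, -0.0, -0.034], [0.034, -0.001, 0.999], [-0.0, -1.0, -0.001]]
force: [0.1, -0.2, 0.3]
finger_gap: 0.0
```

Emit:
apply_moves:
  moves:
    - [[0,0,-0.02],[0,0,0],-1]
    - [[0,0,0],[0,0,0],-1]

```text
time: 37.62
tcp_pos: [0.5102, 0.1407, 0.0787]
tcp_rot: [[0.999, 0.0, -0.034], [0.034, -0.001, 0.999], [0.0, -1.0, -0.001]]
force: [0.6, -0.5, 1.1]
finger_gap: 0.0004
```

Emit:
apply_moves:
  moves:
    - [[0,0,0.2],[0,0,0],-1]
    - [[0.2,-0.3,0],[0,0,0],-1]
    - [[0.16,-0.22,0],[0,0,0],-1]
    - [[0,0,0],[0,0,0],-1]

```text
time: 38.12
tcp_pos: [0.5388, 0.1008, 0.0972]
tcp_rot: [[0.999, 0.002, -0.034], [0.034, 0.0, 0.999], [0.002, -1.0, -0.0]]
force: [-0.5, 0.1, 0.4]
finger_gap: 0.0006
```

Tab 4 down. Now tab 3 (hose end).

Emit:
apply_moves:
  moves:
    - [[0,0,-0.17],[0,0,0],-1]
    - [[0,0,-0.045],[0,0,0],-1]
    - [[0,0,0],[0,0,0],-1]

```text
time: 38.5
tcp_pos: [0.5379, 0.1016, 0.0797]
tcp_rot: [[0.999, 0.001, -0.035], [0.035, 0.0, 0.999], [0.001, -1.0, 0.0]]
force: [0.0, 0.4, 0.9]
finger_gap: 0.0002
```

Emit:
apply_moves:
  moves:
    - [[0,0,-0.02],[0,0,0],-1]
    - [[0,0,0],[0,0,0],-1]

```text
time: 38.75
tcp_pos: [0.5378, 0.1019, 0.0782]
tcp_rot: [[0.999, 0.001, -0.035], [0.035, 0.0, 0.999], [0.001, -1.0, 0.0]]
force: [0.2, -1.1, 1.7]
finger_gap: 0.0003
```

Emit:
apply_moves:
  moves:
    - [[0,0,0.3],[0,0,0],-1]
    - [[-0.7,-0.02,0.05],[0,0,0],-1]
    - [[-0.7,-0.02,0],[0,0,0],-1]
    - [[-0.2,0,0],[0,0,0],-1]
    - [[0,0,0],[0,0,0],-1]

```text
time: 39.38
tcp_pos: [0.4157, 0.0993, 0.1057]
tcp_rot: [[0.999, 0.003, -0.035], [0.035, 0.001, 0.999], [0.003, -1.0, 0.001]]
force: [0.2, -0.6, -0.1]
finger_gap: 0.0
```

Emit:
apply_moves:
  moves:
    - [[0.05,-0.03,-0.25],[0,0,0],-1]
    - [[0,0,-0.07],[0,0,0],-1]
    - [[0,0,0],[0,0,0],-1]

```text
time: 39.75
tcp_pos: [0.4228, 0.0975, 0.0819]
tcp_rot: [[0.999, 0.006, -0.035], [0.035, 0.001, 0.999], [0.006, -1.0, 0.001]]
force: [-0.1, -0.3, -0.0]
finger_gap: -0.0001
```

Emit:
apply_moves:
  moves:
    - [[0,0,-0.02],[0,0,0],-1]
    - [[0,0,0],[0,0,0],-1]

```text
time: 40.0
tcp_pos: [0.4236, 0.0976, 0.0809]
tcp_rot: [[0.999, 0.006, -0.035], [0.035, 0.002, 0.999], [0.006, -1.0, 0.001]]
force: [0.0, -0.5, -0.0]
finger_gap: -0.0001
```

Emit:
apply_moves:
  moves:
    - [[-0.04,0,-0.028],[0,0.004,0],-1]
    - [[0,0,0],[0,0,0],-1]

```text
time: 40.25
tcp_pos: [0.4206, 0.0977, 0.079]
tcp_rot: [[0.999, 0.0, -0.035], [0.035, 0.002, 0.999], [0.0, -1.0, 0.002]]
force: [0.1, 0.3, 0.3]
finger_gap: 0.0001
```

Emit:
apply_moves:
  moves:
    - [[0,0,0.4],[0,0,0],-1]
    - [[0.3,0,0.8],[0,0,0],-1]
    - [[0.3,0,0.7],[0,0,0],-1]
    - [[0,0,0],[0,0,0],-1]

```text
time: 40.75
tcp_pos: [0.465, 0.0974, 0.2256]
tcp_rot: [[0.999, -0.001, -0.036], [0.036, 0.001, 0.999], [-0.001, -1.0, 0.001]]
force: [-0.6, 0.2, -0.9]
finger_gap: -0.0001
```

```bash
python3 - <<'E'
from h import *
s=sense(); print(s['tcp_pos'].round(4).tolist(),s['force'],s['time'])
im=snap('wrist','w19'); snap('side','s19')
E
```

```text
[0.465, 0.0974, 0.2256] [-0.60695324  0.15845286 -0.93818553] 40.75
```

View pics/w19.png

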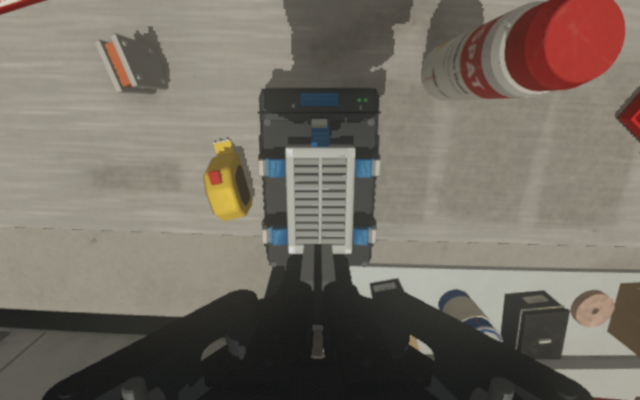

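View pics/s19.png

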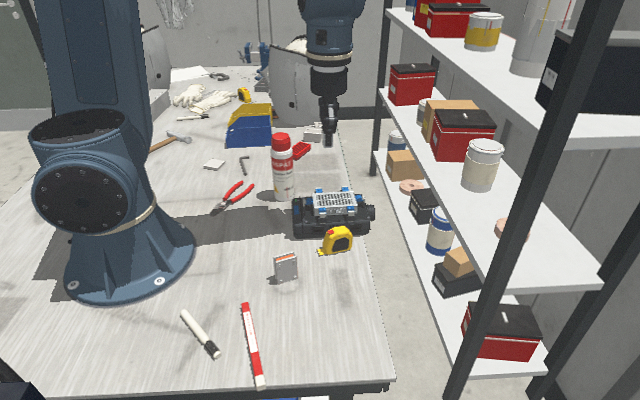

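```bash
python3 -c "
from cell import *
print(close_job())"
```

```text
the job is handed in; nothing more can be done
None
```

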